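Balance two rotors on a fold-up knife edge and sort out the unbalanced one

TASK

Swing the knife-edge blade of the grey stand up and over its centre until it stays up against its stop by itself. Then take the two look-alike rotors one at a time: set the rotor with its hub groove on the knife edge, let go and see whether it stays level or one end sinks, then lay it flat inside the green tray if it balances or inside the red tray if it does not, before you test the other one. Leave the blade standing and do not knock over or shift the things around.

Things in the scene. Friction and masses are not known exactly. Their poses are not given: they have to be found in the camera images.
- stand: Grey steel stand, fixed; base 8 mm thick, 184 mm long in y, 66 mm in x, with a 46 mm wide tongue reaching 155 mm along +x. Origin: on the table, under the middle of the knife edge as it is when the blade is up. x: the way the folded blade points; y: parallel to the hinge, and the direction of a rotor's length during the test; z up. All but blade and pillars is below 43 mm.
- blade (a joint): Angle of the steel blade: 0 folded, level, pointing along the stand's +x; 1.57 vertical; 1.78 against the stop, leaning past vertical to the stand's -x. Its weight keeps it folded; a spring helps, so lifting at the boss takes about 1 N, and from about 0.9 rad it goes on to the stop by itself and stays, unless the edge is pushed back along +x with about 2 N.
- blade_grip (a point): Centre of the orange round boss on the blade, diameter 24 mm, 24 mm thick along the stand's y: pinch it along y and follow the arc. 65 mm from the hinge, on the line from hinge to edge; 32 mm above the table when folded. The blade is 8 mm thick, 36 to 44 mm wide, and reaches 40 mm beyond the boss's centre.
- knife_edge (a point): Middle of the polished, slippery knife edge at the blade's free end, 105 mm from the hinge. With the blade up the edge is level, 44 mm long, lies along the stand's x over the stand's origin, 135 mm above the table.
- rotor_1: Two-arm rotor, 180 mm long (its y), 36 wide (x), 88 high, about 0.23 kg. Origin: midway between the undersides of its two round steel bobs (diameter 36, height 34, at y = +72 and -72 mm), so on the table as it stands; z up. Blue hub with a grip block on top: 30 mm wide in x, 34 long in y, z = 60 to 88 mm; all else is lower. Its place and name tell nothing of its balance.
- rotor_2: The other rotor, same shape, size and look (see rotor_1). It may be at either of the two places.
- green_tray: Green tray for balanced rotors, fixed, 90 mm (its x) by 250 mm (its y), walls 18 mm high and 4 mm thick, floor 4 mm thick. Origin: middle of its underside, on the table. A rotor lies in it lengthwise (rotor y along tray y, either way round), standing on both bobs on the floor.
- red_tray: Red tray for rejected rotors, the same shape. Green and red may change places.
- primer_can: Bystander: white and blue can, 50 mm in diameter, 145 mm high, origin under its middle.
- screw_tin: Bystander: small round tin, 58 mm in diameter, 22 mm high.
- dropper_0: Bystander: white dropper bottle, 24 mm in diameter, 65 mm high.
- dropper_1: Bystander: cream dropper bottle, 27 mm in diameter, 71 mm high.
- yellow_bin: Bystander: small yellow bin, 77x73x34 mm.
- spray_lube: Bystander: tall spray can, 56 mm in diameter, 204 mm high.
- pillar (a point): Top of the pillar at the stand's y = +72 mm; its twin is at y = -72 mm. 22 mm thick, black rubber top 63 mm above the table. They catch the low bob of a rotor that tips on the edge; it then leans about 0.3 rad.
- blade_hinge (a point): The blade's hinge, parallel to the stand's y, at its x = +22 mm, z = 32 mm.
- groove_1 (a point): Apex of the V groove under the hub of rotor 1, at x = y = 0, z = 48 mm in the rotor's frame. The groove runs along the rotor's x; flanks slope 30 degrees, mouth 44 mm wide: the knife edge belongs here. The centre of mass lies below the apex: a balanced rotor stays level on the edge (within 0.1 rad), an unbalanced one sinks onto a pillar; a balanced one may rock a little for a second.
- groove_2 (a point): Apex of the V groove under the hub of rotor 2, at x = y = 0, z = 48 mm in the rotor's frame. The groove runs along the rotor's x; flanks slope 30 degrees, mouth 44 mm wide: the knife edge belongs here. 

How it is judged:
By the outcome, as a careful person would: the job done as asked, in the order asked, and still so for the second after the job is handed in, with the robot touching nothing.
It also fails if it takes over 72 s, if anything falls off the work surface, if the arm or the gripper's body presses on something with over 40 N, if the wrist force passes 120 N, or if a joint passes its speed limit or range.

ROBOT

A 6-joint arm with a two-finger parallel gripper is mounted at the origin on a cart in front of the work surface, level with it; the furniture and walls round the work are solid. World frame = base frame: x ahead of the robot, y to its left, z up, the work surface at z = 0. Lengths are in m, angles in rad, forces in N, time in s.
With the tool pointing down it reaches from about 0.35 to 0.85 m from the base axis. Payload 8.1 kg.
Tool frame: the origin (TCP) lies at the very end of the fingers, on their centre line; the grasp point (between the pads) lies 19 mm behind it; z points along the fingers, y is the line along which they close (so a half turn about z gives the same grasp; the last joint's range is limited). The gripper opens to 93 mm and grips with 3 to 60 N. Pads are 15 mm wide; open, the fingers measure 128 mm over their backs; the gripper's body (75 mm by 188 mm) begins 65 mm behind the grasp point.
Start: joints at [-1.273, 0.13, 1.488, -0, 1.523, -0.085], TCP at [0.224, -0.557, 0.198] pointing down, gripper open.
Joint ranges: [-2.96, 2.96], [-0.89, 2.26], [0.02, 2.5], [-1.34, 4.48], [0, 2.73], [-2.66, 2.66]. Speed limits (rad/s): [2.39, 2.39, 2.79, 3.14, 3.14, 3.14].

INTERFACE

Orientations are given as a rotation vector (axis times angle).
In Python, from plant import monitor, eyes, ticket gives the robot as it stands.
- The arm moves only by the tool arm_command, never from a script. Its argument "deltas" is a list that holds one entry, the list of rows, each a list of 6 numbers: the shift along the world's x, y, z in cm, then the turn, a rotation vector about the world's x, y, z in degrees. In form: [[[tx, ty, tz, rx, ry, rz], ...]]. A call has 1 to 12 rows; each row shifts and turns the commanded pose from where the row before left it; what a row does not reach is not made up. A row lasts 1/12 s, in which the tool goes at most 41.7 mm and 7.16 degrees, less where a joint would pass 70% of its speed; a pose out of reach is approached as far as the arm can. A call is refused whole if a number of a shift passes 4.17 or a number of a turn 7.16, either way. A call with a gripper value outside its range is refused whole. "gripper" is the opening, from -1 (shut) to 1 (fully open), set as the call begins (left out, the last holds). The fingers move at their own pace and stop on an object; "squeeze" is the grip in N (left out, the last holds). Time passes only in rows, so rows that do not move let the fingers close. It gives the time, the measured TCP pose, the force, the opening and the grip force at its end, in the units of the state.
- monitor.read_state(): the state, without advancing time (a new reading comes with each control period).
- eyes.read_camera(name): name is "scene" or "top" or "wrist"; returns the picture (400x640x3 uint8, blue, green, red); there is no depth.
- eyes.camera_model(name): a dict with "fx", "fy", "cx", "cy" (pixels), "k1" (the pictures are not rectified: a ray, as slopes to the right and down, at radius r is drawn at 1 + k1 r^2 times it, then the intrinsics apply), "rvec" (rotation vector, rad) and "tvec" (3), from world to camera coordinates, as OpenCV has them. Camera axes: x right, y down, z forward; pixel columns grow to the right and rows downward; lengths in m; the calibration is good to about 2 mm. A picture is of the moment at which its call begins: read the wrist's pose just before it. camera_model takes no time and is no camera call; for the wrist camera it gives the pose at the moment of the call.
- ticket.close_job(): hands the job in; it is judged then, once.
The state is a dict: "t": time; "q": joint angles; "dq": joint speeds; "joint_torque": joint torques, N m; "tool_pos": TCP position; "orientation": TCP orientation; "force": force on the tool from outside, world axes, zero at the start; "wrist_torque": the same for the moment, N m; "opening": finger opening in m; "gripper_force": force on a finger pad.
Only numpy, scipy, OpenCV 4.12 (cv2) and the standard library are available. Lean on these libraries where they do the work, as an engineer would, in place of code of your own. Each camera call takes 0.05 s, during which the arm holds its last target. There are 200 camera calls.

## Working session

There is one attempt and no reset: what is moved stays moved. The work goes in short steps, Python scripts to look and compute and a tool call to move; the robot and the scene stay as the last step left them, time stands still between calls to the robot, and variables do not carry over. Pictures are saved under pics/ and viewed, at most 10 in all, crops included, and the job is handed in when it is done.

Besides the shell and the picture viewer there is one more tool, called after "Request:" in YAML: its name, and indented under it one key for each argument. arm_command: Moves the arm, as the interface text tells. Its arguments: {"type":"object","properties":{"deltas":{"type":"array"},"gripper":{"type":"number"},"squeeze":{"type":"number"}},"required":["deltas"]}

```bash
mkdir -p pics; ls; cat > h.py <<'E'
import numpy as np, cv2
from plant import monitor, eyes, ticket
def cast(m,uv,z):
    "pixels -> world points on plane z"
    K=np.array([[m['fx'],0,m['cx']],[0,m['fy'],m['cy']],[0,0,1.]])
    uv=np.atleast_2d(np.array(uv,float)); n=(uv-[m['cx'],m['cy']])/[m['fx'],m['fy']]
    s=n.copy()
    for _ in range(20): s=n/(1+m['k1']*(s**2).sum(1,keepdims=True))
    R=cv2.Rodrigues(np.array(m['rvec'],float))[0]; c=-R.T@np.array(m['tvec'],float).ravel()
    d=np.c_[s,np.ones(len(s))]@R
    z=np.broadcast_to(z,(len(d),))
    return c+d*((z-c[2])/d[:,2])[:,None]
def proj(m,P):
    R=cv2.Rodrigues(np.array(m['rvec'],float))[0]
    p=np.atleast_2d(P)@R.T+np.array(m['tvec'],float).ravel(); s=p[:,:2]/p[:,2:]
    s=s*(1+m['k1']*(s**2).sum(1,keepdims=True))
    return s*[m['fx'],m['fy']]+[m['cx'],m['cy']]
E
python3 - <<'E'
from h import *
for n in ['top','scene']:
    im=eyes.read_camera(n); cv2.imwrite(f'pics/{n}0.png',im)
    print(n,eyes.camera_model(n))
s=monitor.read_state(); print(s)
E
```

```text
pics
top {'fx': 483.38695665562466, 'fy': 483.38695665562466, 'cx': 314.0131206004475, 'cy': 207.43698638172563, 'k1': -0.11124099534076047, 'rvec': array([ 2.15722898, -2.1956135 ,  0.16626602]), 'tvec': array([-0.0062912 ,  0.51792913,  1.8340293 ])}
scene {'fx': 367.77282889741406, 'fy': 367.77282889741406, 'cx': 318.92672890455196, 'cy': 195.3619610880317, 'k1': -0.07465586381310287, 'rvec': array([ 1.74899618, -1.0920189 ,  0.71191899]), 'tvec': array([-0.26808355,  0.24931214,  0.83832023])}
{'t': 0.1, 'q': array([-1.27344851e+00,  1.31089977e-01,  1.48913419e+00,  3.66973865e-05,
        1.52299461e+00, -8.54266157e-02]), 'dq': array([ 0.00030437, -0.00099411, -0.00233183, -0.00012373,  0.00047808,
       -0.00026632]), 'joint_torque': array([ 8.72255659e-04, -5.61337531e+01, -4.93096519e+01,  7.70957675e-02,
        2.89961306e-02, -3.65018548e-05]), 'tool_pos': array([ 0.22396131, -0.55606375,  0.19660965]), 'orientation': array([-3.08264050e+00, -5.97285711e-01,  2.12787747e-04]), 'force': array([-0.20894185, -0.22948825,  0.17250535]), 'wrist_torque': array([-0.0322568 ,  0.012104  , -0.02581942]), 'gripper_force': 0.0, 'opening': 0.0929662581277741}
```

View pics/top0.png

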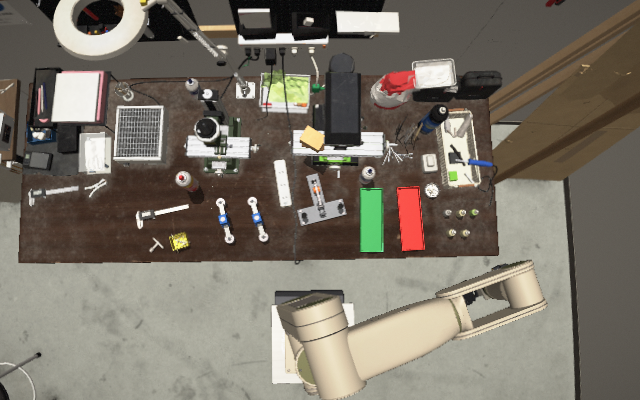

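View pics/scene0.png

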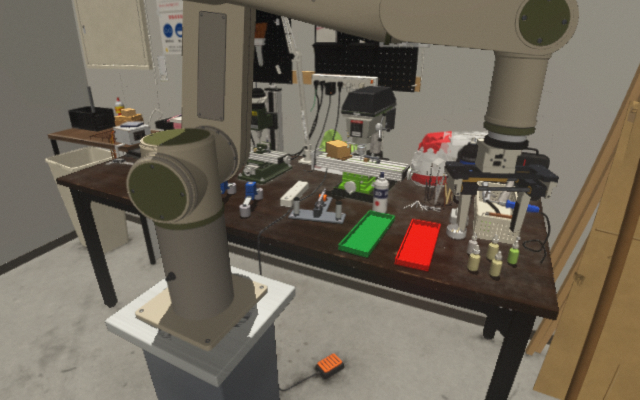

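The top view shows the stand at about (322,205) with its tongue pointing up (+x). The rotors are at (224,220) and (258,218), green tray (371,220), red tray (410,218). Next I'll measure by masks.

```bash
python3 - <<'E'
from h import *
im=cv2.imread('pics/top0.png'); m=eyes.camera_model('top')
hsv=cv2.cvtColor(im,cv2.COLOR_BGR2HSV)
def blobs(lo,hi,roi,z,minA=6,name=''):
    M=cv2.inRange(hsv,np.array(lo),np.array(hi)); R=np.zeros_like(M); x0,y0,x1,y1=roi; R[y0:y1,x0:x1]=M[y0:y1,x0:x1]
    n,l,st,c=cv2.connectedComponentsWithStats(R)
    for i in range(1,n):
        if st[i,4]>=minA:
            cn=cv2.findContours((l==i).astype('uint8'),0,1)[0][0]; r=cv2.minAreaRect(cn)
            b=cast(m,cv2.boxPoints(r),z)
            print(name,st[i,4],c[i].round(1),cast(m,c[i],z)[0].round(4), 'rect',cast(m,r[0],z)[0,:2].round(4),[round(float(np.linalg.norm(b[k+1,:2]-b[k,:2])),3) for k in (0,1)],[np.degrees(np.arctan2(*(b[k+1]-b[k])[[1,0]])).round(1) for k in (0,1)])
blobs((50,120,60),(75,255,255),(340,170,400,260),0.015,50,'green')
blobs((0,150,80),(8,255,255),(390,170,440,260),0.015,50,'red')
blobs((100,120,60),(125,255,255),(200,180,280,255),0.08,6,'hub')
blobs((0,0,150),(180,60,255),(205,185,275,255),0.04,6,'bob')
blobs((5,120,120),(20,255,255),(295,165,350,235),0.045,3,'boss')
c=cv2.resize(im[165:260,205:355],None,fx=5.3,fy=5.3,interpolation=cv2.INTER_CUBIC); cv2.imwrite('pics/crop1.png',c)
E
```

```text
green 1455 [370.9 219.7] [ 0.4681 -0.2369  0.015 ] rect [ 0.4687 -0.2375] [0.087, 0.247] [np.float64(-90.8), np.float64(178.0)]
red 1522 [410.1 218.2] [ 0.4712 -0.3924  0.015 ] rect [ 0.472  -0.3918] [0.097, 0.254] [np.float64(-85.8), np.float64(-177.5)]
hub 69 [223.4 219.7] [0.471  0.3259 0.08  ] rect [0.47   0.3262] [0.033, 0.048] [np.float64(-75.5), np.float64(-164.8)]
hub 64 [257.  218.5] [0.4735 0.2001 0.08  ] rect [0.4735 0.2008] [0.031, 0.044] [np.float64(-72.3), np.float64(-162.1)]
bob 108 [252.8 204.1] [0.5332 0.2194 0.04  ] rect [0.532  0.2159] [0.034, 0.064] [np.float64(-64.0), np.float64(-154.1)]
bob 97 [220.6 205.2] [0.5311 0.3427 0.04  ] rect [0.5278 0.3451] [0.031, 0.062] [np.float64(-90.9), np.float64(-179.9)]
bob 20 [256.2 217.2] [0.4824 0.2064 0.04  ] rect [0.4833 0.2074] [0.015, 0.015] [np.float64(-90.9), np.float64(179.6)]
bob 19 [222.2 218.7] [0.4787 0.3365 0.04  ] rect [0.4777 0.3373] [0.015, 0.015] [np.float64(-90.9), np.float64(-179.9)]
bob 100 [262.2 233.8] [0.4186 0.1844 0.04  ] rect [0.4222 0.1825] [0.032, 0.062] [np.float64(-85.2), np.float64(-174.8)]
bob 94 [228.2 235.2] [0.4153 0.3137 0.04  ] rect [0.4184 0.3117] [0.032, 0.059] [np.float64(-86.1), np.float64(-175.4)]
boss 11 [314.1 189.7] [ 0.5846 -0.0166  0.045 ] rect [ 0.5849 -0.0164] [0.006, 0.02] [np.float64(-72.2), np.float64(-162.9)]
boss 7 [318.4 189.1] [ 0.5867 -0.0333  0.045 ] rect [ 0.5872 -0.0336] [0.016, 0.004] [np.float64(-1.2), np.float64(-90.8)]
```

View pics/crop1.png

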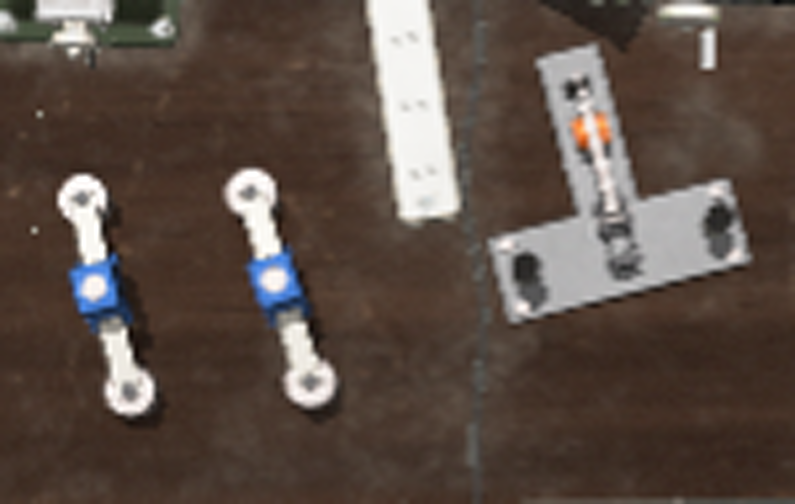

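The crop shows the orange boss at crop (590,132), pillars at (526,268) and (718,220), and the rotors' bobs and blue hubs clearly. The stand's x axis is turned about +15°.

```bash
python3 - <<'E'
from h import *
m=eyes.camera_model('top')
def f(p,z): return cast(m,np.atleast_2d(p)/5.3+[205,165]-0.4,z)[:,:2]
B=f([(490,243),(515,323),(748,262),(728,180)],.008); print('base',B.round(3),B.mean(0).round(4))
for a,b in ((1,2),(0,3)): d=B[a]-B[b]; print(np.degrees(np.arctan2(d[1],d[0]))-90,np.linalg.norm(d))
T=f([(537,60),(597,45)],.008); print('tongue end',T.mean(0))
P=f([(524,264),(718,217)],.063);d=P[0]-P[1];print('pillar',P,P.mean(0),np.linalg.norm(d),np.degrees(np.arctan2(d[1],d[0]))-90)
print('boss',f((590,132),.04))
for n,p in {'left':[(82,196),(129,391)],'right':[(250,192),(310,383)]}.items():
    Q=f(p,.034);d=Q[0]-Q[1];print(n,Q,Q.mean(0),np.linalg.norm(d),np.degrees(np.arctan2(d[1],d[0]))-90)
s=monitor.read_state();w=eyes.camera_model('wrist')
R=cv2.Rodrigues(w['rvec'])[0];c=-R.T@np.array(w['tvec']).ravel();Rt=cv2.Rodrigues(s['orientation'])[0]
print('wristcam in tool',Rt.T@(c-s['tool_pos']), (Rt.T@R.T).round(3),w['fx'],w['k1']); print(Rt.round(3))
E
```

```text
base [[ 0.51   0.05 ]
 [ 0.45   0.033]
 [ 0.493 -0.14 ]
 [ 0.554 -0.127]] [ 0.5016 -0.0459]
13.738570632481341 0.17761943068690236
14.018022147591594 0.18217570925512655
tongue end [ 0.65118792 -0.00923504]
pillar [[ 0.48799436  0.02614443]
 [ 0.51962224 -0.11349813]] [ 0.5038083  -0.04367685] 0.14317949803559563 12.761707651171363
boss [[ 0.58616525 -0.0238219 ]]
left [[0.5457041  0.34588519]
 [0.40361982 0.31168126]] [0.47466196 0.32878322] 0.1461432624184977 -76.46472985027049
right [[0.54671933 0.22380417]
 [0.40732711 0.18133093]] [0.47702322 0.20256755] 0.14571948203161428 -73.05386001764461
wristcam in tool [ 0.07146492  0.00068412 -0.18693958] [[ 0.    -0.966 -0.258]
 [ 1.     0.     0.001]
 [-0.001 -0.258  0.966]] 319.6573406471619 -0.008675388091863809
[[ 0.928  0.373 -0.   ]
 [ 0.373 -0.928  0.002]
 [ 0.    -0.002 -1.   ]]
```

Request:
arm_command:
  deltas:
    - [[1.0,1.6,0.4,0,0,-0.5],[1.9,3.2,0.4,0,0,-0.5],[1.9,3.2,0.4,0,0,-0.5],[1.9,3.2,0.4,0,0,-0.5],[1.9,3.2,0.4,0,0,-0.5],[1.9,3.2,0.4,0,0,-0.5],[1.9,3.2,0.4,0,0,-0.5],[1.9,3.2,0.4,0,0,-0.5],[1.9,3.2,0.4,0,0,-0.5],[1.9,3.2,0.4,0,0,-0.5],[1.9,3.2,0.4,0,0,-0.5],[1.9,3.2,0.4,0,0,-0.5]]
  gripper: 1

```text
t: 1.1
tool_pos: [0.4435, -0.1867, 0.2455]
orientation: [-3.111, -0.435, 0.0]
force: [0.8, 0.0, -1.1]
opening: 0.0928
gripper_force: 0.0
```

Request:
arm_command:
  deltas:
    - [[1.9,3.2,0.4,0,0,-0.5],[1.9,3.2,0.4,0,0,-0.5],[1.9,3.2,0.4,0,0,-0.5],[1.9,3.2,0.4,0,0,-0.7],[1.0,1.6,0,0,0,0],[0,0,0,0,0,0],[0,0,0,0,0,0],[0,0,0,0,0,0]]

```text
t: 1.77
tool_pos: [0.5286, -0.045, 0.261]
orientation: [3.119, 0.376, -0.002]
force: [0.1, 0.6, 0.3]
opening: 0.0927
gripper_force: 0.0
```

```bash
python3 - <<'E'
from h import *
s=monitor.read_state(); m=eyes.camera_model('wrist'); im=eyes.read_camera('wrist'); cv2.imwrite('pics/w1.png',im)
import pickle; pickle.dump((m,s),open('w1.pkl','wb')); print(s['tool_pos'],s['t'],s['orientation'])
hsv=cv2.cvtColor(im,cv2.COLOR_BGR2HSV); M=cv2.inRange(hsv,np.array((5,130,100)),np.array((22,255,255)))
n,l,st,c=cv2.connectedComponentsWithStats(M)
for i in range(1,n):
    if st[i,4]>60: print(st[i],c[i],cast(m,c[i],.042)[0])
E
```

```text
[ 0.52858018 -0.04502216  0.2609893 ] 1.7667 [ 3.11891502e+00  3.75920837e-01 -1.98296342e-03]
[309 109   6  19 107] [311.65420561 117.79439252] [ 0.58843619 -0.01559387  0.042     ]
[322 109   7  19 117] [324.58974359 118.06837607] [ 0.591906   -0.03115467  0.042     ]
[105 273  23  51 266] [113.89473684 292.93984962] [0.28402169 0.20464435 0.042     ]
[509 272  36  65 514] [530.51945525 301.09143969] [ 0.4135741  -0.38178053  0.042     ]
[129 274  12  12  67] [135.29850746 280.50746269] [0.31149734 0.17634563 0.042     ]
[107 317  15  20 103] [112.66990291 328.58252427] [0.22313557 0.2023818  0.042     ]
[ 524  349  116   30 1961] [583.78684345 361.09127996] [ 0.33515249 -0.5048774   0.042     ]
[ 294  357  126   23 1795] [357.94707521 366.27743733] [ 0.24508523 -0.16892599  0.042     ]
[ 417  357  118   23 1500] [478.69333333 365.446     ] [ 0.29005357 -0.34929527  0.042     ]
```

View pics/w1.png

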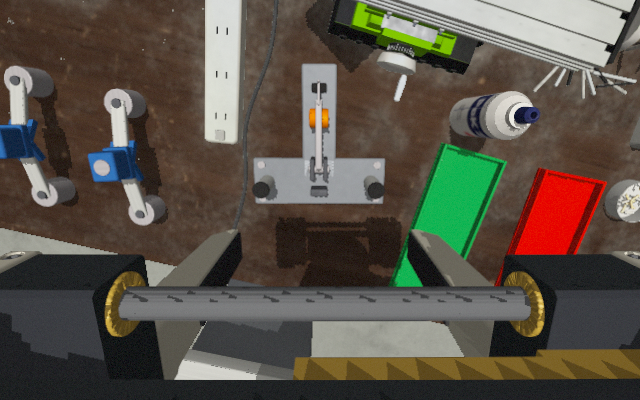

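The wrist view shows the stand squarely: tongue end at (303–337,65), boss (318,118), base corners (258,158)–(384,203), pillar tops near (264,190) and (375,190).

```bash
python3 - <<'E'
from h import *
import pickle; m,s=pickle.load(open('w1.pkl','rb')); im=cv2.imread('pics/w1.png')
print('boss',cast(m,(318.4,118),.032))
ang=lambda d:np.degrees(np.arctan2(d[1],d[0]))
g=cv2.cvtColor(im,cv2.COLOR_BGR2HSV); M=((g[...,2]>95)&(g[...,1]<60)).astype('uint8')*255
n,l,st,c=cv2.connectedComponentsWithStats(M); i=l[195,300]; print(st[i])
Q=(l==i)
# tongue side edges rows 75..150, base front/back edges columns
L=[];Rr=[]
for v in range(72,152,6):
    u=np.where(Q[v,290:350])[0]+290; L.append((u[0]-.5,v));Rr.append((u[-1]+.5,v))
mid=(cast(m,L,.008)+cast(m,Rr,.008))/2; print('tongue mid',mid[0,:2],mid[-1,:2],ang(np.median(mid[:4],0)-np.median(mid[-4:],0)))
T=[];B=[]
for u in list(range(266,298,4))+list(range(345,378,4)):
    v=np.where(Q[150:215,u])[0]+150; T.append((u,v[0]-.5));B.append((u,v[-1]+.5))
T=cast(m,T,.008);B=cast(m,B,.008)
for n_,E in (('T',T),('B',B)):
    p=np.polyfit(E[:,1],E[:,0],1); print(n_,p,np.degrees(np.arctan(-p[0])))
yl=[]; 
for v in range(168,200,4):
    u=np.where(Q[v,240:400])[0]+240; yl.append(cast(m,[(u[0]-.5,v),(u[-1]+.5,v)],.008).mean(0))
print('base mid line',np.mean(yl,0))
print('pillar',cast(m,[(264,190),(375,190)],.063).mean(0))
E
```

```text
boss [[ 0.58996748 -0.0236037   0.032     ]]
[ 249   63  136  141 8092]
tongue mid [ 0.64571867 -0.01061392] [ 0.54812319 -0.03337283] 13.254473645174336
T [-0.24081355  0.52969844] 13.539799176305646
B [-0.24452769  0.46148457] 13.740769100534065
base mid line [ 0.50536622 -0.0474637   0.008     ]
pillar [ 0.50676855 -0.04549616  0.063     ]
```

Request:
arm_command:
  deltas:
    - [[2.0,0.7,-1.0,0,0,0],[2.0,0.7,-2.5,0,0,0],[2.05,0.75,-3.0,0,0,0],[0,0,-3.5,0,0,0],[0,0,-3.5,0,0,0],[0,0,-3.0,0,0,0],[0,0,-2.5,0,0,0],[0,0,-2,0,0,0],[0,0,-1.5,0,0,0],[0,0,-1.2,0,0,0],[0,0,-1.0,0,0,0],[0,0,0,0,0,0]]

```text
t: 2.82
tool_pos: [0.588, -0.0238, 0.0124]
orientation: [-3.119, -0.374, 0.005]
force: [-0.5, -0.1, -0.5]
opening: 0.0929
gripper_force: 0.0
```

Request:
arm_command:
  deltas:
    - [[0,0,0,0,0,0],[0,0,0,0,0,0],[0,0,0,0,0,0],[0,0,0,0,0,0],[0,0,0,0,0,0],[0,0,0,0,0,0],[0,0,0,0,0,0],[0,0,0,0,0,0]]
  gripper: -0.6
  squeeze: 12

```text
t: 3.48
tool_pos: [0.5897, -0.023, 0.0146]
orientation: [3.119, 0.376, 0.0]
force: [-0.5, 0.1, 0.4]
opening: 0.0443
gripper_force: 0.0
```

```bash
python3 - <<'E'
import numpy as np
a=np.radians(13.6);prev=np.array([65.,0])
for th in np.arange(.1,1.61,.1):
    p=65*np.array([np.cos(th),np.sin(th)]);d=(p-prev)/10;prev=p
    print(round(th,1),(d[0]*np.cos(a)).round(2),(d[0]*np.sin(a)).round(2),d[1].round(2))
E
```

```text
0.1 -0.03 -0.01 0.65
0.2 -0.09 -0.02 0.64
0.3 -0.16 -0.04 0.63
0.4 -0.22 -0.05 0.61
0.5 -0.27 -0.07 0.59
0.6 -0.33 -0.08 0.55
0.7 -0.38 -0.09 0.52
0.8 -0.43 -0.1 0.48
0.9 -0.47 -0.11 0.43
1.0 -0.51 -0.12 0.38
1.1 -0.55 -0.13 0.32
1.2 -0.58 -0.14 0.27
1.3 -0.6 -0.14 0.2
1.4 -0.62 -0.15 0.14
1.5 -0.63 -0.15 0.08
1.6 -0.63 -0.15 0.01
```

Request:
arm_command:
  deltas:
    - [[0,0,0,0,0,0],[0,0,0,0,0,0],[0,0,0,0,0,0],[0,0,0,0,0,0],[0,0,0,0,0,0],[0,0,0,0,0,0]]
  gripper: -1

```text
t: 3.98
tool_pos: [0.5895, -0.0227, 0.0145]
orientation: [-3.118, -0.376, 0.0]
force: [-1.3, 2.6, -0.1]
opening: 0.0241
gripper_force: 12.0
```

Request:
arm_command:
  deltas:
    - [[-0.03,-0.01,0.65,0,0,0],[-0.09,-0.02,0.64,0,0,0],[-0.16,-0.04,0.63,0,0,0],[-0.22,-0.05,0.61,0,0,0],[-0.27,-0.07,0.59,0,0,0],[-0.33,-0.08,0.55,0,0,0]]

```text
t: 4.48
tool_pos: [0.5773, -0.0256, 0.0512]
orientation: [-3.118, -0.376, 0.003]
force: [-4.4, 2.3, -5.7]
opening: 0.0239
gripper_force: 12.0
```

Gripped (24 mm opening); the blade follows. On past the centre.

Request:
arm_command:
  deltas:
    - [[-0.38,-0.09,0.52,0,0,0],[-0.43,-0.1,0.48,0,0,0],[-0.47,-0.11,0.43,0,0,0],[-0.51,-0.12,0.38,0,0,0],[-0.55,-0.13,0.32,0,0,0],[-0.58,-0.14,0.27,0,0,0],[-0.6,-0.14,0.2,0,0,0],[-0.62,-0.15,0.14,0,0,0],[-0.63,-0.15,0.08,0,0,0],[-0.63,-0.15,0.01,0,0,0],[0,0,0,0,0,0]]

```text
t: 5.4
tool_pos: [0.5244, -0.0384, 0.0807]
orientation: [-3.119, -0.376, -0.003]
force: [-3.3, 5.7, -2.0]
opening: 0.0237
gripper_force: 12.0
```

Request:
arm_command:
  deltas:
    - [[0,0,0,0,0,0],[0,0,0,0,0,0],[0,0,0,0,0,0],[0,0,0,0,0,0],[0,0,0,0,0,0],[0,0,0,0,0,0]]
  gripper: 0.7

```text
t: 5.9
tool_pos: [0.525, -0.0388, 0.0798]
orientation: [3.119, 0.375, 0.001]
force: [-0.1, -0.2, -0.3]
opening: 0.0591
gripper_force: 0.0
```

Request:
arm_command:
  deltas:
    - [[0,0,1,0,0,0],[0,0,2,0,0,0],[0,0,3,0,0,0],[0,0,3,0,0,0],[0,0,3,0,0,0],[0,0,3,0,0,0],[-1.0,0,3,0,0,0],[-1.0,0,3,0,0,0],[-1.0,0,0,0,0,0],[0,0,0,0,0,0],[0,0,0,0,0,0],[0,0,0,0,0,0]]
  gripper: 1

```text
t: 6.9
tool_pos: [0.4944, -0.0385, 0.2885]
orientation: [-3.119, -0.375, 0.002]
force: [-0.1, 0.0, -0.3]
opening: 0.0929
gripper_force: 0.0
```

```bash
cat > snap.py <<'E'
from h import *
import sys,pickle
def snap(tag,cams):
    o={}
    for c in cams:
        s=monitor.read_state(); m=eyes.camera_model(c); im=eyes.read_camera(c); cv2.imwrite(f'pics/{c}_{tag}.png',im); o[c]=(m,s)
    pickle.dump(o,open(f'{tag}.pkl','wb')); print(s['t'],s['tool_pos'],s['orientation'])
if __name__=='__main__': snap(sys.argv[1],sys.argv[2:])
E
python3 snap.py up wrist scene; python3 - <<'E'
import cv2,numpy as np
a=cv2.imread('pics/wrist_up.png')[60:300]; b=cv2.resize(cv2.imread('pics/scene_up.png')[150:260,240:400],None,fx=4,fy=4)[:350]
cv2.imwrite('pics/v_up.png',np.vstack([a,b[:340]]))
E
```

```text
6.95 [ 0.49428423 -0.0384578   0.28811991] [-3.1183394  -0.37549444  0.00349852]
```

View pics/v_up.png

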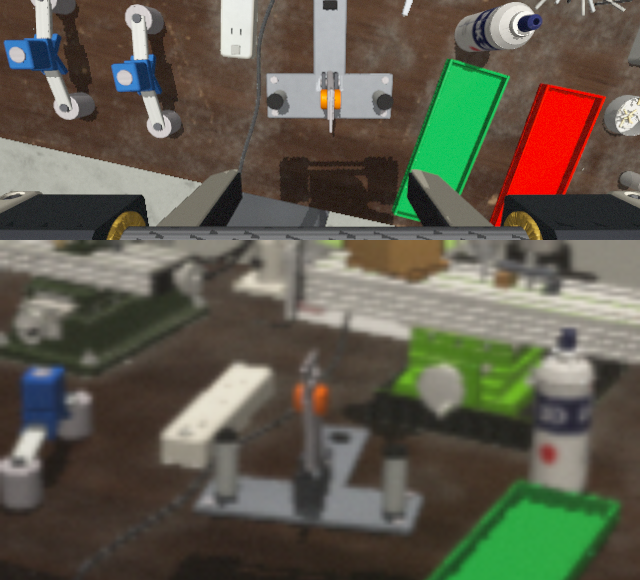

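The blade stands up (edge over the base in the wrist view near (331,150–192), boss at (331,158)), and the scene view confirms it. Next, over to the nearer rotor, with a measurement on the way.

Request:
arm_command:
  deltas:
    - [[-0.1,1.2,0,0,0,6.7],[-0.1,2.4,0,0,0,6.7],[-0.1,2.4,0,0,0,6.7],[-0.1,2.4,0,0,0,6.7],[-0.1,2.4,-0.3,0,0,6.7],[-0.1,2.4,-0.3,0,0,6.7],[-0.1,2.4,-0.3,0,0,6.7],[-0.1,2.4,-0.3,0,0,6.7],[-0.1,2.4,-0.3,0,0,6.7],[-0.1,2.4,-0.3,0,0,6.7],[-0.1,1.3,-0.3,0,0,6.7],[0,0,0,0,0,6.7]]

```text
t: 8.0
tool_pos: [0.4825, 0.2049, 0.2662]
orientation: [-2.128, -2.307, 0.004]
force: [-0.1, -0.2, 0.6]
opening: 0.0932
gripper_force: 0.0
```

Request:
arm_command:
  deltas:
    - [[-0.3,0,0,0,0,6.7],[-0.3,0,0,0,0,6.7],[0,0,0,0,0,0],[0,0,0,0,0,0],[0,0,0,0,0,0],[0,0,0,0,0,0]]

```text
t: 8.5
tool_pos: [0.4777, 0.2023, 0.2682]
orientation: [-1.861, -2.531, 0.001]
force: [0.3, -0.0, 0.1]
opening: 0.0931
gripper_force: 0.0
```

```bash
python3 snap.py r1 wrist; python3 - <<'E'
from h import *
import pickle
m,s=pickle.load(open('up.pkl','rb'))['wrist']; im=cv2.imread('pics/wrist_up.png')
# knife edge: bright column pixels, rows 100-200
g=cv2.cvtColor(im,cv2.COLOR_BGR2GRAY).astype(float)
for v in range(166,200,2): 
    r=g[v,322:341]; print(v,int(r.max()),322+int(r.argmax()),end=' | ')
print()
m,s=pickle.load(open('r1.pkl','rb'))['wrist']; im=cv2.imread('pics/wrist_r1.png')
hsv=cv2.cvtColor(im,cv2.COLOR_BGR2HSV); M=cv2.inRange(hsv,np.array((100,120,50)),np.array((125,255,255)))
n,l,st,c=cv2.connectedComponentsWithStats(M)
for i in range(1,n):
    if st[i,4]>200: print('hub',st[i],c[i].round(1),cast(m,c[i],.088)[0].round(4))
E
```

```text
8.5 [0.47772529 0.20231949 0.26818932] [-1.86060181e+00 -2.53098139e+00  7.08879205e-04]
166 199 331 | 168 200 330 | 170 199 331 | 172 198 331 | 174 196 330 | 176 197 330 | 178 199 331 | 180 197 330 | 182 198 330 | 184 199 330 | 186 198 330 | 188 197 330 | 190 199 330 | 192 147 330 | 194 71 327 | 196 68 325 | 198 69 332 | 
hub [333  48  45  35 946] [355.5  65.8] [0.4741 0.3259 0.088 ]
hub [306 156  41  31 772] [326.2 169.9] [0.478  0.2088 0.088 ]
```

View pics/wrist_r1.png

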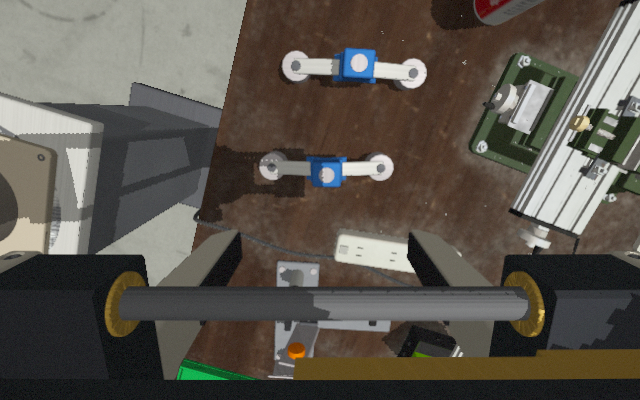

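The near rotor lies level in the wrist image: bob tops at (272,166) and (380,167), hub cap (326,175). The other rotor's bobs are at (296,66) and (412,73), hub cap (359,63).

```bash
python3 - <<'E'
from h import *
import pickle
m,s=pickle.load(open('r1.pkl','rb'))['wrist']; im=cv2.imread('pics/wrist_r1.png')
ang=lambda d:np.degrees(np.arctan2(d[1],d[0]))
def rot(a,b,h):
    P=cast(m,[a,b],.034); d=P[1]-P[0]; print(P[:,:2].round(4),'mid',P.mean(0).round(4),'len',np.linalg.norm(d),'yaw',ang(d),'hub',cast(m,h,.088)[0].round(4))
# refine bob circles
g=cv2.medianBlur(cv2.cvtColor(im,cv2.COLOR_BGR2GRAY),3)
hsv=cv2.cvtColor(im,cv2.COLOR_BGR2HSV); blk=(hsv[...,2]>80)&(hsv[...,1]<70)
C=cv2.HoughCircles(g[40:200,250:430],cv2.HOUGH_GRADIENT,1,25,param1=100,param2=12,minRadius=9,maxRadius=17)
print((C[0]+[250,40,0]).round(1) if C is not None else C)
rot((272,166),(380,167),(326,175)); rot((296,66),(412,73),(359,63))
R=cv2.Rodrigues(s['orientation'])[0]; print('toolx yaw',ang(R[:,0]),'tooly',ang(R[:,1]))
print('proj tcp col',proj(m,s['tool_pos']), proj(m,s['tool_pos']+R[:,2]*.18))
m,s=pickle.load(open('up.pkl','rb'))['wrist']
E=cast(m,[(330.4,166),(330.4,192)],.135); print('edge',E,ang(E[0]-E[1]))
E
python3 - <<'E'
import cv2
im=cv2.imread('pics/wrist_r1.png'); cv2.imwrite('pics/c2.png',cv2.resize(im[140:205,250:410],None,fx=5,fy=5,interpolation=cv2.INTER_CUBIC))
E
```

```text
[[271.5 166.5  13. ]
 [411.5  72.5  15.2]
 [296.5  64.5  15.2]
 [379.5 166.5  13. ]
 [359.5  62.5   9.4]
 [329.5 174.5  11.8]]
[[0.4109 0.1834]
 [0.5483 0.225 ]] mid [0.4796 0.2042 0.034 ] len 0.14356549282431658 yaw 16.842734515163354 hub [0.4796 0.2031 0.088 ]
[[0.4069 0.3121]
 [0.546  0.3472]] mid [0.4765 0.3297 0.034 ] len 0.14346523360918412 yaw 14.167778207656719 hub [0.4768 0.3297 0.088 ]
toolx yaw 107.35851342509311 tooly 17.358512681370694
proj tcp col [[324.09581774 230.03035072]] [[324.16700065 175.14319834]]
edge [[ 0.51165213 -0.04207233  0.135     ]
 [ 0.48374609 -0.04904578  0.135     ]] 14.030329640576499
```

View pics/c2.png

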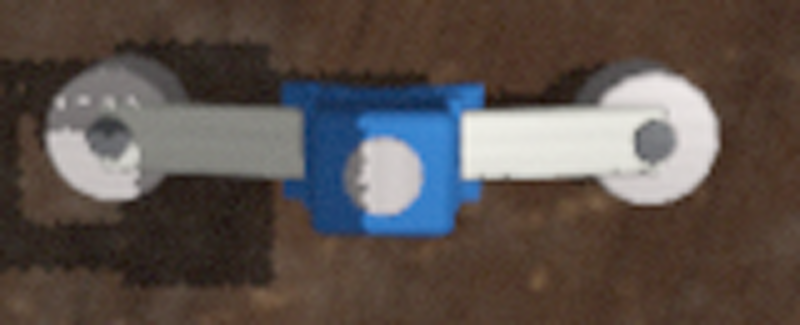

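The zoom shows the rotor lit half in shadow with the grip block centred around crop (382,175). Descending to grip across its length.

Request:
arm_command:
  deltas:
    - [[0.2,0.13,-1.5,0,0,-0.5],[0,0,-3,0,0,0],[0,0,-3.5,0,0,0],[0,0,-3.5,0,0,0],[0,0,-3,0,0,0],[0,0,-2.5,0,0,0],[0,0,-1.7,0,0,0],[0,0,-1.2,0,0,0],[0,0,-0.5,0,0,0],[0,0,0,0,0,0],[0,0,0,0,0,0],[0,0,0,0,0,0]]
  gripper: 0.3

```text
t: 9.55
tool_pos: [0.4809, 0.2041, 0.0662]
orientation: [1.867, 2.524, 0.003]
force: [-0.0, -0.4, 0.9]
opening: 0.0604
gripper_force: 0.0
```

Request:
arm_command:
  deltas:
    - [[0,0,0,0,0,0],[0,0,0,0,0,0],[0,0,0,0,0,0],[0,0,0,0,0,0],[0,0,0,0,0,0],[0,0,0,0,0,0],[0,0,0,0,0,0]]
  gripper: -1
  squeeze: 25

```text
t: 10.13
tool_pos: [0.4798, 0.2038, 0.0648]
orientation: [1.868, 2.526, 0.0]
force: [-0.2, -0.8, 2.2]
opening: 0.0331
gripper_force: 25.0
```

Request:
arm_command:
  deltas:
    - [[0,0,1,0,0,0],[0,0,2,0,0,0],[0,0,3,0,0,0],[0,0,3.5,0,0,0],[0,0,3.5,0,0,0],[0,0,2.5,0,0,-3],[0.2,-1.2,1.5,0,0,-6.5],[0.2,-2,0.5,0,0,-6.5],[0.2,-2,0,0,0,-6.5],[0.2,-2,0,0,0,-6.5],[0.2,-2,0,0,0,-6.5],[0.2,-2,0,0,0,-6.5]]

```text
t: 11.13
tool_pos: [0.4913, 0.0908, 0.2398]
orientation: [-2.654, -1.681, 0.001]
force: [0.8, 0.4, -1.9]
opening: 0.0329
gripper_force: 25.0
```

Request:
arm_command:
  deltas:
    - [[0.2,-2,0,0,0,-6.5],[0.2,-2,0,0,0,-6.5],[0.2,-2,0,0,0,-6.5],[0.2,-2,0,0,0,-6.5],[0.2,-2,0,0,0,-6.5],[0.2,-2,0,0,0,-6.5],[0.2,-1.5,0,0,0,-6.5],[0.0,0,0,0,0,-5.7],[0,0,0,0,0,0],[0,0,0,0,0,0],[0,0,0,0,0,0]]

```text
t: 12.05
tool_pos: [0.5055, -0.0428, 0.2396]
orientation: [-3.118, -0.384, 0.0]
force: [0.7, 0.7, -1.4]
opening: 0.0331
gripper_force: 25.0
```

```bash
python3 snap.py t1 wrist scene; python3 - <<'E'
from h import *
s=monitor.read_state();R=cv2.Rodrigues(s['orientation'])[0];print(R.round(3),np.degrees(np.arctan2(R[1,0],R[0,0])),s['force'],s['opening'],s['wrist_torque'])
import cv2
im=cv2.imread('pics/scene_t1.png'); w=cv2.imread('pics/wrist_t1.png')
cv2.imwrite('pics/v_t1.png',np.vstack([cv2.resize(im[110:230,240:400],None,fx=4,fy=4)[:350],w[40:280]]))
E
```

```text
12.1 [ 0.50552258 -0.04273787  0.23962254] [-3.11784299e+00 -3.83804935e-01  8.76070226e-05]
[[ 0.97   0.242 -0.   ]
 [ 0.242 -0.97   0.   ]
 [-0.    -0.    -1.   ]] 14.007698786840468 [ 0.14282884 -0.34675739 -1.40838185] 0.032932471957761486 [-0.00893829 -0.01427497  0.03200126]
```

View pics/v_t1.png

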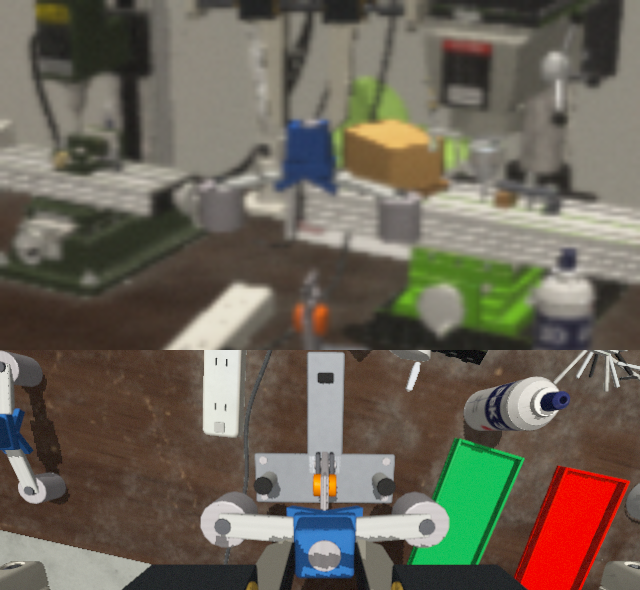

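The rotor is held level above the standing blade: scene crop shows hub (308,155) above the boss (312,318), and the wrist view shows bobs straddling the blade. Lowering onto the edge.

Request:
arm_command:
  deltas:
    - [[0,-0.1,-1.5,0,0,-0.3],[0,0,-2.2,0,0,0],[0,0,-2,0,0,0],[0,0,-1.2,0,0,0],[0,0,-0.7,0,0,0],[0,0,-0.4,0,0,0],[0,0,-0.3,0,0,0],[0,0,-0.2,0,0,0],[0,0,-0.1,0,0,0],[0,0,0,0,0,0],[0,0,0,0,0,0]]

```text
t: 13.07
tool_pos: [0.506, -0.0444, 0.1542]
orientation: [3.119, 0.37, 0.002]
force: [0.3, -0.4, -1.8]
opening: 0.033
gripper_force: 25.0
```

Request:
arm_command:
  deltas:
    - [[0,0,-0.1,0,0,0],[0,0,0,0,0,0],[0,0,0,0,0,0]]

```text
t: 13.32
tool_pos: [0.5057, -0.0443, 0.1527]
orientation: [3.12, 0.37, 0.0]
force: [0.5, 0.9, -2.4]
opening: 0.033
gripper_force: 25.0
```

Request:
arm_command:
  deltas:
    - [[0,0,-0.1,0,0,0],[0,0,0,0,0,0],[0,0,0,0,0,0]]

```text
t: 13.57
tool_pos: [0.5061, -0.0441, 0.1523]
orientation: [-3.12, -0.37, -0.002]
force: [-0.6, 1.2, 5.3]
opening: 0.0329
gripper_force: 25.0
```

```bash
python3 snap.py s1 scene >/dev/null; python3 -c "
from h import *
for i in range(3): s=monitor.read_state();print(s['force'],s['tool_pos'],s['wrist_torque'])"
```

```text
[-1.1927451   1.56884564  5.5216475 ] [ 0.50603372 -0.04413463  0.15225023] [0.403198   0.31355692 0.01141314]
[-1.1927451   1.56884564  5.5216475 ] [ 0.50603372 -0.04413463  0.15225023] [0.403198   0.31355692 0.01141314]
[-1.1927451   1.56884564  5.5216475 ] [ 0.50603372 -0.04413463  0.15225023] [0.403198   0.31355692 0.01141314]
```

Request:
arm_command:
  deltas:
    - [[0,0,0.05,0,0,0],[0,0,0,0,0,0]]
  squeeze: 5

```text
t: 13.78
tool_pos: [0.5058, -0.0443, 0.1521]
orientation: [3.12, 0.37, 0.001]
force: [0.8, 1.6, 2.3]
opening: 0.0336
gripper_force: 5.0
```

Request:
arm_command:
  deltas:
    - [[0,0,0,0,0,0],[0,0,0,0,0,0],[0,0,0,0,0,0],[0,0,0,0,0,0],[0,0,0,0,0,0],[0,0,0,0,0,0],[0,0,0,0,0,0],[0,0,0,0,0,0]]
  gripper: 1

```text
t: 14.45
tool_pos: [0.5057, -0.0443, 0.1521]
orientation: [3.12, 0.37, 0.0]
force: [-0.3, 0.0, -0.5]
opening: 0.0827
gripper_force: 0.0
```

Request:
arm_command:
  deltas:
    - [[0,0,0.5,0,0,0],[0,0,1,0,0,0],[0,0,2,0,0,0],[0,0,2,0,0,0],[0,0,2,0,0,0],[0,0,1,0,0,0],[0,0,0,0,0,0],[0,0,0,0,0,0],[0,0,0,0,0,0],[0,0,0,0,0,0],[0,0,0,0,0,0],[0,0,0,0,0,0]]

```text
t: 15.45
tool_pos: [0.5051, -0.0442, 0.236]
orientation: [-3.119, -0.37, 0.002]
force: [-0.7, -0.2, 0.1]
opening: 0.093
gripper_force: 0.0
```

```bash
python3 snap.py b1 wrist scene; python3 - <<'E'
import cv2,numpy as np
im=cv2.imread('pics/scene_b1.png'); w=cv2.imread('pics/wrist_b1.png')
cv2.imwrite('pics/v_b1.png',np.vstack([cv2.resize(im[130:230,240:400],None,fx=4,fy=4)[:330],w[40:290]]))
E
```

```text
15.5 [ 0.50526796 -0.04418949  0.23623226] [-3.11929010e+00 -3.70138505e-01  1.92174217e-03]
```

View pics/v_b1.png

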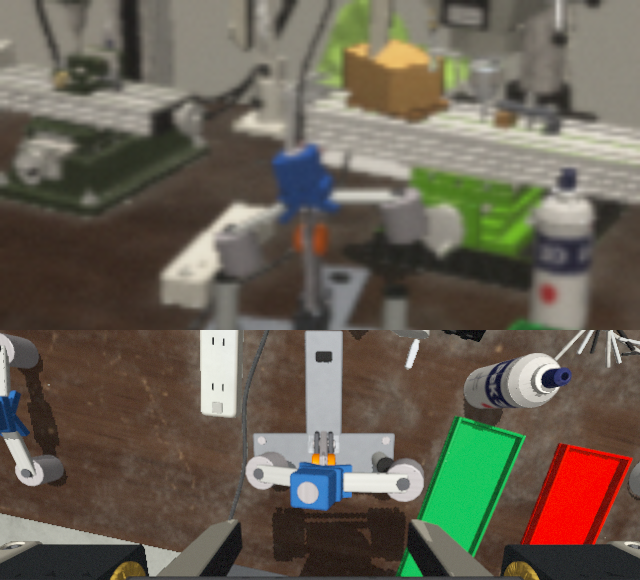

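The +y end has sunk: the left bob is on its pillar (wrist crop (262,473)), the hub leans left with its cap at (308,492), and the scene view agrees. This rotor is unbalanced and goes to the red tray. I'll check its pose numerically for the regrasp.

```bash
python3 - <<'E'
from h import *
import pickle
m,s=pickle.load(open('b1.pkl','rb'))['wrist']; im=cv2.imread('pics/wrist_b1.png')
g=cv2.medianBlur(cv2.cvtColor(im,cv2.COLOR_BGR2GRAY),3)
C=cv2.HoughCircles(g[150:240,230:440],cv2.HOUGH_GRADIENT,1,20,param1=100,param2=12,minRadius=7,maxRadius=22); print((C[0]+[230,150,0]).round(1))
o=np.array([.5055,-.0439]);ex=np.array([.9724,.2334]);ey=np.array([-.2334,.9724])
for p,z in (((308,202),.173),((262,183),.107),((404,191),.15)):
    P=cast(m,p,z)[0,:2]-o; print(p,'stand x,y',P@ex,P@ey)
# predicted for tilt a
for a in (.25,.3,.35):
    for n,yy,zz in (('cap',0,.04),('low',.072,-.014),('high',-.072,-.014)):
        y=yy*np.cos(a)+zz*np.sin(a); z=-yy*np.sin(a)+zz*np.cos(a); P=np.r_[o+ey*y,.135+z]; print(a,n,proj(m,P)[0].round(1),end=' ')
    print()
# tray poses from top view, corner fit at wall top z=.018
mt=eyes.camera_model('top'); t=cv2.imread('pics/top0.png'); hsv=cv2.cvtColor(t,cv2.COLOR_BGR2HSV)
w0=cv2.imread('pics/w1.png')
for n,lo,hi in (('green',(45,120,40),(80,255,255)),('red',(0,150,60),(8,255,255))):
  for nm,mm,I,roi in (('top',mt,t,(340,170,440,260)),('wrist',m,im,(390,80,640,235))):
    H=cv2.cvtColor(I,cv2.COLOR_BGR2HSV); M=cv2.inRange(H,np.array(lo),np.array(hi)); Z=np.zeros_like(M); x0,y0,x1,y1=roi; Z[y0:y1,x0:x1]=M[y0:y1,x0:x1]
    cn=max(cv2.findContours(Z,0,1)[0],key=cv2.contourArea); W=cast(mm,cn[:,0],.018)[:,:2].astype('float32'); r=cv2.minAreaRect(W); print(n,nm,np.array(r[0]).round(4),np.array(r[1]).round(3),r[2])
E
```

```text
[[403.5 189.5  21.4]
 [259.5 180.5  14.5]
 [306.5 201.5  10.2]
 [278.5 188.5  12.2]
 [349.5 213.5  14.4]
 [379.5 169.5   8.2]
 [318.5 154.5   9.6]]
(308, 202) stand x,y 0.0008559651471464685 0.012083308873071429
(262, 183) stand x,y 0.002133131378945817 0.06177887353530408
(404, 191) stand x,y 0.004474027756767009 -0.07123291535224885
0.25 cap [310.7 203.3] 0.25 low [258.3 184.3] 0.25 high [403.  192.9] 
0.3 cap [308.3 203.1] 0.3 low [260.5 183.6] 0.3 high [403.7 193.9] 
0.35 cap [306.  202.9] 0.35 low [262.9 183. ] 0.35 high [404.1 194.9] 
green top [ 0.4695 -0.2373] [0.087 0.248] 88.23188018798828
green wrist [ 0.5262 -0.2347] [0.097 0.143] 88.41127014160156
red top [ 0.4721 -0.3911] [0.253 0.096] 2.7562639713287354
red wrist [ 0.5438 -0.3824] [0.114 0.104] 2.4117119312286377
```

Request:
arm_command:
  deltas:
    - [[-0.24,1.0,0,-5.57,-1.35,0],[-0.24,1.0,0,-5.57,-1.35,0],[-0.22,1.0,0,-5.57,-1.35,0],[0,0,0,0,0,0],[0.11,-0.45,-1.5,0,0,0],[0.15,-0.6,-2.0,0,0,0],[0.15,-0.6,-2.0,0,0,0],[0.1,-0.45,-1.5,0,0,0],[0.06,-0.25,-0.9,0,0,0],[0.04,-0.15,-0.5,0,0,0],[0,0,0,0,0,0],[0,0,0,0,0,0]]
  gripper: 0.6

```text
t: 16.55
tool_pos: [0.5051, -0.0394, 0.1537]
orientation: [2.824, 0.334, 0.052]
force: [0.4, -0.9, 0.6]
opening: 0.0742
gripper_force: 0.0
```

Request:
arm_command:
  deltas:
    - [[0,0,0,0,0,0],[0,0,0,0,0,0],[0,0,0,0,0,0],[0,0,0,0,0,0],[0,0,0,0,0,0],[0,0,0,0,0,0],[0,0,0,0,0,0],[0,0,0,0,0,0],[0,0,0,0,0,0]]
  gripper: -1
  squeeze: 10

```text
t: 17.3
tool_pos: [0.5048, -0.0391, 0.1531]
orientation: [2.824, 0.335, 0.052]
force: [-0.7, 3.0, 1.5]
opening: 0.019
gripper_force: 0.7
```

```bash
python3 snap.py g1 wrist scene top; python3 - <<'E'
from h import *
import pickle
s=monitor.read_state();R=cv2.Rodrigues(s['orientation'])[0];print('toolz',R[:,2],s['opening'],s['gripper_force'],s['force'])
im=cv2.imread('pics/scene_g1.png'); w=cv2.imread('pics/wrist_g1.png')
for n in('b1','g1'):
  I=cv2.imread(f'pics/scene_{n}.png')[140:230,250:390]; H=cv2.cvtColor(I,cv2.COLOR_BGR2HSV); M=cv2.inRange(H,np.array((105,130,40)),np.array((125,255,255)))
  k,l,st,c=cv2.connectedComponentsWithStats(M); print(n,[(st[i].tolist(),c[i].round(1)) for i in range(1,k) if st[i,4]>20])
E
```

```text
17.4 [ 0.50481833 -0.03915454  0.15317507] [2.8234871  0.33509095 0.05166129]
toolz [ 0.07035222 -0.28747758 -0.95520009] 0.009054607539092038 8.93487339456442 [-0.97836158  0.07352049  4.40479359]
b1 [([58, 27, 16, 18, 153], array([65.3, 34.8]))]
g1 [([60, 27, 14, 17, 141], array([66.7, 35.1]))]
```

```bash
python3 - <<'E'
import cv2,numpy as np
im=cv2.imread('pics/scene_g1.png'); w=cv2.imread('pics/wrist_g1.png'); t=cv2.imread('pics/top_g1.png')
A=cv2.resize(im[135:225,250:380],None,fx=3.07,fy=3.07)[:275,:399]; B=cv2.resize(t[165:255,285:360],None,fx=3.05,fy=3.05)[:275]
top=np.zeros((275,800,3),'uint8'); top[:,:A.shape[1]]=A; top[:,410:410+B.shape[1]]=B
bot=np.zeros((320,800,3),'uint8'); bot[:,:560]=cv2.resize(w[110:310,130:480],(560,320))
cv2.imwrite('pics/v_g1.png',np.vstack([top,bot]))
E
```

```text
Traceback (most recent call last):
ValueError: could not broadcast input array from shape (274,229,3) into shape (275,229,3)
```

```bash
python3 - <<'E'
import cv2,numpy as np
im=cv2.imread('pics/scene_g1.png'); w=cv2.imread('pics/wrist_g1.png'); t=cv2.imread('pics/top_g1.png')
A=cv2.resize(im[135:225,250:380],(399,275)); B=cv2.resize(t[165:255,285:360],(229,275))
top=np.zeros((275,800,3),'uint8'); top[:,:399]=A; top[:,410:639]=B
bot=np.zeros((320,800,3),'uint8'); bot[:,:560]=cv2.resize(w[110:310,130:480],(560,320))
cv2.imwrite('pics/v_g1.png',np.vstack([top,bot]))
E
```

```text
(no output)
```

View pics/v_g1.png

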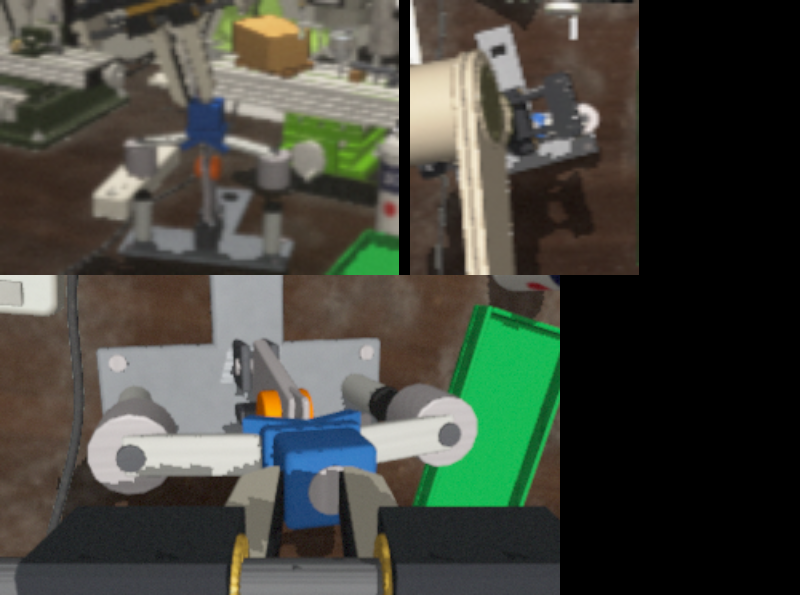

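The view shows the fingers in front (+x side) of the block rather than around it. The rotor has been squeezed back along the slippery edge, slightly yawed and near level: bobs at composite (131,459) and (450,434), cap at (330,490). I'll solve its pose from both cameras.

```bash
cat > pose.py <<'E'
from h import *
from scipy.optimize import least_squares
from scipy.spatial.transform import Rotation as Ro
O=np.array([.5055,-.0439,0]);S=Ro.from_euler('z',13.6,degrees=True).as_matrix()
def fit(obs,x0):
    # obs: (model, rotor point, pixel); pose in stand frame: x,y,z of apex, euler zyx
    P0=np.array([0,0,.048])
    def W(x,p): return O+S@(x[:3]+Ro.from_euler('ZYX',x[3:]).as_matrix()@(np.array(p)-P0))
    f=lambda x:np.concatenate([(proj(m,W(x,p))[0]-q)*k for m,p,q,k in obs])
    r=least_squares(f,x0,x_scale=[.01]*3+[.1]*3,loss='soft_l1'); return r.x,f(r.x)
E
python3 - <<'E'
from pose import *
import pickle
d=pickle.load(open('g1.pkl','rb'));mw=d['wrist'][0];ms=d['scene'][0]
obs=[(mw,(0,.072,.034),(211.9,225),1),(mw,(0,-.072,.034),(411.3,209.4),1),(mw,(0,0,.088),(336,243),.6),
(ms,(0,.072,.017),(295.6,185.5),1),(ms,(0,-.072,.017),(338.6,188.7),1),(ms,(0,0,.071),(316.8,174.7),1)]
x,r=fit(obs,[0,0,.135,0,0,0]); print(x.round(4),r.round(1))
s=d['wrist'][1]; print('tcp stand',(S.T@(s['tool_pos']-O)).round(4)); print(monitor.read_state()['opening'])
w=cv2.imread('pics/wrist_g1.png');g=cv2.medianBlur(cv2.cvtColor(w,cv2.COLOR_BGR2GRAY),3)
C=cv2.HoughCircles(g[180:270,170:450],cv2.HOUGH_GRADIENT,1,20,param1=100,param2=12,minRadius=6,maxRadius=30); print((C[0]+[170,180,0]).round(1))
E
```

```text
[ 0.0008  0.0008  0.1374  0.0054  0.0403 -0.0849] [ 0.  -0.  -0.5  0.1  0.5  0.   0.3  2.4  0.6 -0.7 -0.8 -2.6]
tcp stand [0.0004 0.0049 0.1531]
0.009054607539092038
[[210.5 221.5  24.9]
 [409.5 204.5  19. ]
 [332.5 227.5  29.4]
 [314.5 216.5  22.5]
 [347.5 249.5  20.3]
 [294.5 193.5  15.8]
 [326.5 188.5  17.7]
 [283.5 216.5  17.2]
 [320.5 250.5  20.3]
 [214.5 191.5  12.4]
 [373.5 193.5  23.9]
 [349.5 213.5  16.7]
 [346.5 188.5   8.8]]
```

```bash
python3 snap.py g2 wrist scene; python3 - <<'E'
from h import *
import pickle
s=monitor.read_state();print(s['opening'],s['gripper_force'],s['force'])
for n in ('b1','g1','g2'):
  w=cv2.imread(f'pics/wrist_{n}.png');H=cv2.cvtColor(w,cv2.COLOR_BGR2HSV);M=cv2.inRange(H,np.array((100,110,40)),np.array((125,255,255)))
  M[:,:250]=0;M[:,440:]=0;M[:170]=0
  print(n,M.sum()//255,[(v,np.where(M[v])[0].min(),np.where(M[v])[0].max(),(M[v]>0).sum()) for v in range(180,290,6) if M[v].any()])
E
```

```text
17.5 [ 0.50507405 -0.03943936  0.15358619] [2.82286448 0.3347815  0.05245351]
0.00905546144451133 8.937989490661948 [0.05984887 1.16010809 3.7145652 ]
b1 1907 [(180, np.int64(298), np.int64(351), np.int64(54)), (186, np.int64(290), np.int64(342), np.int64(53)), (192, np.int64(290), np.int64(342), np.int64(43)), (198, np.int64(290), np.int64(342), np.int64(32)), (204, np.int64(290), np.int64(351), np.int64(40)), (210, np.int64(291), np.int64(340), np.int64(35)), (216, np.int64(292), np.int64(330), np.int64(39))]
g1 3077 [(198, np.int64(284), np.int64(354), np.int64(33)), (204, np.int64(282), np.int64(354), np.int64(73)), (210, np.int64(293), np.int64(355), np.int64(63)), (216, np.int64(294), np.int64(362), np.int64(69)), (222, np.int64(294), np.int64(364), np.int64(71)), (228, np.int64(294), np.int64(365), np.int64(72)), (234, np.int64(307), np.int64(327), np.int64(21)), (240, np.int64(307), np.int64(323), np.int64(17)), (246, np.int64(307), np.int64(321), np.int64(15)), (252, np.int64(307), np.int64(323), np.int64(17)), (258, np.int64(307), np.int64(329), np.int64(23)), (264, np.int64(308), np.int64(342), np.int64(35))]
g2 3211 [(198, np.int64(329), np.int64(351), np.int64(23)), (204, np.int64(281), np.int64(354), np.int64(74)), (210, np.int64(291), np.int64(360), np.int64(70)), (216, np.int64(294), np.int64(369), np.int64(76)), (222, np.int64(294), np.int64(370), np.int64(77)), (228, np.int64(294), np.int64(370), np.int64(68)), (234, np.int64(316), np.int64(370), np.int64(28)), (240, np.int64(282), np.int64(370), np.int64(30)), (246, np.int64(316), np.int64(369), np.int64(20)), (252, np.int64(316), np.int64(369), np.int64(19)), (258, np.int64(316), np.int64(332), np.int64(17)), (264, np.int64(316), np.int64(333), np.int64(18))]
```

Request:
arm_command:
  deltas:
    - [[0,0,0,0,0,0],[0,0,0,0,0,0],[0,0,0,0,0,0],[0,0,0,0,0,0],[0,0,0,0,0,0],[0,0,0,0,0,0],[0,0,0,0,0,0],[0,0,0,0,0,0],[0,0,0,0,0,0],[0,0,0,0,0,0],[0,0,0,0,0,0]]
  gripper: 1

```text
t: 18.47
tool_pos: [0.5047, -0.0393, 0.1531]
orientation: [2.823, 0.335, 0.051]
force: [-1.8, 1.2, -0.5]
opening: 0.0775
gripper_force: 0.0
```

```bash
python3 snap.py g3 wrist scene; python3 - <<'E'
from h import *
import pickle
s=monitor.read_state();print(s['opening'],s['gripper_force'],s['force'])
for n in ('g3',):
  w=cv2.imread(f'pics/wrist_{n}.png');H=cv2.cvtColor(w,cv2.COLOR_BGR2HSV);M=cv2.inRange(H,np.array((100,110,40)),np.array((125,255,255)))
  M[:,:250]=0;M[:,440:]=0;M[:170]=0
  print(n,M.sum()//255,[(v,int(np.where(M[v])[0].min()),int(np.where(M[v])[0].max()),int((M[v]>0).sum())) for v in range(174,290,6) if M[v].any()])
  g=cv2.medianBlur(cv2.cvtColor(w,cv2.COLOR_BGR2GRAY),3)
  C=cv2.HoughCircles(g[150:290,170:450],cv2.HOUGH_GRADIENT,1,25,param1=100,param2=18,minRadius=6,maxRadius=35); print((C[0]+[170,150,0]).round(1) if C is not None else C)
for n in ('b1','g2','g3'):
  I=cv2.imread(f'pics/scene_{n}.png')[140:230,250:390]; H=cv2.cvtColor(I,cv2.COLOR_BGR2HSV); M=cv2.inRange(H,np.array((105,130,40)),np.array((125,255,255)))
  cn=max(cv2.findContours(M,0,1)[0],key=cv2.contourArea); print(n,cv2.boundingRect(cn),cv2.minAreaRect(cn))
E
```

```text
18.5167 [ 0.50475721 -0.03928967  0.15309392] [2.82334318 0.33497543 0.0514361 ]
0.08556163419055308 0.0 [-0.00440954 -0.17914295 -0.33712689]
g3 3571 [(198, 283, 358, 43), (204, 283, 358, 76), (210, 290, 351, 62), (216, 290, 351, 62), (222, 290, 350, 61), (228, 290, 350, 61), (234, 284, 357, 51), (240, 290, 350, 30), (246, 290, 350, 28), (252, 291, 349, 30), (258, 291, 349, 42), (264, 292, 348, 57)]
[[320.5 245.5  15.9]
 [218.5 210.5  23.2]
 [419.5 212.5  24.1]
 [317.5 181.5  25.4]
 [352.5 181.5  10.5]
 [290.5 194.5  14.4]]
b1 (58, 27, 16, 18) ((65.70975494384766, 35.312198638916016), (15.714683532714844, 12.851119041442871), 77.90524291992188)
g2 (59, 28, 15, 17) ((66.70230102539062, 35.184967041015625), (13.152946472167969, 15.813948631286621), 8.746162414550781)
g3 (59, 27, 14, 18) ((65.43846130371094, 35.10769271850586), (14.822278022766113, 13.243574142456055), 74.74488067626953)
```

The block is intact and leaning on the pillar, aligned with the tool but about 2 mm to its +y side. I'll centre on it and close in small steps.

Request:
arm_command:
  deltas:
    - [[-0.05,0.2,-0.06,0,0,0],[0,0,0,0,0,0],[0,0,0,0,0,0],[0,0,0,0,0,0],[0,0,0,0,0,0],[0,0,0,0,0,0],[0,0,0,0,0,0],[0,0,0,0,0,0],[0,0,0,0,0,0]]
  gripper: -0.14
  squeeze: 10

```text
t: 19.32
tool_pos: [0.5042, -0.0373, 0.1524]
orientation: [2.823, 0.335, 0.051]
force: [0.2, 0.3, 0.4]
opening: 0.0404
gripper_force: 0.0
```

```bash
cat > blk.py <<'E'
from h import *
import sys
from snap import snap
def blk(n):
  w=cv2.imread(f'pics/wrist_{n}.png');H=cv2.cvtColor(w,cv2.COLOR_BGR2HSV);M=cv2.inRange(H,np.array((100,110,40)),np.array((125,255,255)))
  M[:,:250]=0;M[:,440:]=0;M[:170]=0
  print([(v,int(np.where(M[v])[0].min()),int(np.where(M[v])[0].max()),int((M[v]>0).sum())) for v in range(174,290,6) if M[v].any()])
  g=cv2.medianBlur(cv2.cvtColor(w,cv2.COLOR_BGR2GRAY),3)
  C=cv2.HoughCircles(g[150:290,170:450],cv2.HOUGH_GRADIENT,1,25,param1=100,param2=18,minRadius=6,maxRadius=35); print((C[0]+[170,150,0]).round(1).tolist() if C is not None else C)
if __name__=='__main__':
  snap(sys.argv[1],['wrist']); s=monitor.read_state();print(s['opening'],s['gripper_force'],s['force']); blk(sys.argv[1])
E
python3 blk.py h1
```

```text
19.3167 [ 0.50423375 -0.03731903  0.15243807] [2.82338082 0.33485908 0.05132058]
0.04021416692915664 0.0 [ 0.48434342 -0.06904189 -0.21267065]
[(198, 286, 361, 47), (204, 286, 361, 76), (210, 293, 354, 62), (216, 293, 354, 62), (222, 294, 353, 60), (228, 294, 353, 60), (234, 287, 360, 51), (240, 294, 353, 29), (246, 294, 353, 27), (252, 294, 353, 30), (258, 295, 353, 42), (264, 295, 352, 58)]
[[424.5, 212.5, 22.5], [324.5, 245.5, 15.8], [224.5, 214.5, 23.0], [299.5, 188.5, 21.0], [304.5, 223.5, 19.9], [372.5, 190.5, 10.3]]
```

Request:
arm_command:
  deltas:
    - [[0,0,0,0,0,0],[0,0,0,0,0,0]]
  gripper: -0.3
  squeeze: 10

```text
t: 19.53
tool_pos: [0.5042, -0.0373, 0.1524]
orientation: [2.823, 0.335, 0.051]
force: [-0.9, -0.4, 0.4]
opening: 0.0333
gripper_force: 3.5
```

```bash
python3 blk.py h2
```

```text
19.5333 [ 0.50421437 -0.03725041  0.15240754] [2.82349831 0.3349265  0.05126548]
0.03333076675912718 7.839378118515015 [-2.80464128e-02  1.27312158e+00  3.52444900e-04]
[(198, 286, 361, 46), (204, 286, 361, 76), (210, 293, 354, 62), (216, 294, 354, 61), (222, 294, 354, 61), (228, 294, 353, 60), (234, 294, 354, 38), (240, 294, 354, 30), (246, 294, 354, 28), (252, 295, 353, 30), (258, 294, 353, 43), (264, 296, 352, 57)]
[[424.5, 213.5, 22.9], [226.5, 210.5, 26.6], [324.5, 244.5, 16.1], [331.5, 172.5, 34.3], [304.5, 185.5, 18.8], [372.5, 190.5, 10.3], [301.5, 225.5, 17.2]]
```

Now gripped squarely (33.3 mm). Firm up and lift.

Request:
arm_command:
  deltas:
    - [[0,0,0,0,0,0],[0,0,0,0,0,0],[0,0,0,0,0,0],[0,0,0.5,0,0,0],[0,0,1,0,0,0],[0,0,1.5,0,0,0],[0,0,2,0,0,0],[0,0,2,0,0,0]]
  gripper: -1
  squeeze: 30

```text
t: 20.25
tool_pos: [0.504, -0.0375, 0.2239]
orientation: [2.823, 0.335, 0.051]
force: [-0.2, 0.1, -1.0]
opening: 0.0003
gripper_force: 0.0
```

```bash
python3 blk.py h3
```

```text
20.25 [ 0.50404045 -0.03747928  0.22388836] [2.8231219  0.33487299 0.05098824]
0.0005369049050259186 0.0 [0.51118465 0.76671455 3.40897665]
[(180, 271, 329, 59), (186, 276, 321, 46), (192, 275, 321, 47), (198, 275, 321, 38), (204, 275, 322, 26), (210, 274, 327, 29), (216, 275, 318, 25), (222, 275, 318, 44)]
[[291.5, 204.5, 32.2], [226.5, 191.5, 25.7], [376.5, 189.5, 21.0], [345.5, 175.5, 8.4], [281.5, 173.5, 10.3]]
```

The grip slipped while being firmed up (the fingers closed empty). I'll locate the rotor now.

```bash
python3 snap.py h4 wrist scene >/dev/null; python3 - <<'E'
from pose import *
import pickle
d=pickle.load(open('h4.pkl','rb'));mw=d['wrist'][0]
P0=np.array([0,0,.048])
for a in (0,-.2,-.3):
  for x in (0,.01):
    R=Ro.from_euler('X',a).as_matrix()
    print(a,x,[proj(mw,O+S@(np.array([x,0,.135])+R@(np.array(p)-P0)))[0].round(1).tolist() for p in ((0,.072,.034),(0,-.072,.034),(0,0,.088),(-.015,.017,.088),(.015,-.017,.088))])
w=cv2.imread('pics/wrist_h4.png');g=cv2.medianBlur(cv2.cvtColor(w,cv2.COLOR_BGR2GRAY),3)
C=cv2.HoughCircles(g[150:250,190:430],cv2.HOUGH_GRADIENT,1,20,param1=100,param2=14,minRadius=6,maxRadius=28); print((C[0]+[190,150,0]).round(1).tolist())
H=cv2.cvtColor(w,cv2.COLOR_BGR2HSV);M=cv2.inRange(H,np.array((100,110,40)),np.array((125,255,255)));M[:,:250]=0;M[:,440:]=0;M[:150]=0
print([(v,int(np.where(M[v])[0].min()),int(np.where(M[v])[0].max())) for v in range(160,240,4) if M[v].any()])
E
```

```text
0 0 [[214.8, 200.7], [365.3, 189.2], [309.9, 210.3], [289.2, 230.6], [330.5, 190.2]]
0 0.01 [[213.8, 189.6], [365.6, 179.4], [309.7, 198.0], [288.8, 218.4], [330.5, 177.7]]
-0.2 0 [[219.9, 196.5], [372.9, 192.3], [299.8, 210.9], [278.6, 229.9], [321.4, 191.7]]
-0.2 0.01 [[218.9, 185.9], [373.2, 182.2], [299.5, 198.5], [278.1, 217.8], [321.3, 179.0]]
-0.3 0 [[223.4, 194.6], [375.9, 194.1], [294.7, 211.0], [273.7, 229.2], [316.3, 192.3]]
-0.3 0.01 [[222.5, 184.3], [376.3, 183.7], [294.3, 198.6], [273.2, 217.2], [316.2, 179.5]]
[[374.5, 192.5, 18.5], [224.5, 191.5, 19.6], [289.5, 211.5, 27.4], [345.5, 225.5, 25.2], [284.5, 175.5, 16.3], [333.5, 175.5, 11.8], [307.5, 244.5, 13.7], [307.5, 202.5, 12.5], [307.5, 174.5, 11.5]]
[(180, 270, 326), (184, 269, 326), (188, 274, 319), (192, 274, 319), (196, 273, 319), (200, 273, 319), (204, 273, 319), (208, 271, 326), (212, 273, 321), (216, 273, 319), (220, 273, 315), (224, 273, 315)]
```

Request:
arm_command:
  deltas:
    - [[0.15,-0.2,0.5,5.57,1.35,0],[0.15,-0.2,0.5,5.57,1.35,0],[0.14,-0.17,0,5.57,1.35,0],[0,0,0,0,0,0],[0,0,0,0,0,0],[0,0,0,0,0,0],[0,0,0,0,0,0],[0,0,0,0,0,0],[0,0,0,0,0,0],[0,0,0,0,0,0],[0,0,0,0,0,0],[0,0,0,0,0,0]]
  gripper: 0.8

```text
t: 21.4
tool_pos: [0.5086, -0.0426, 0.2325]
orientation: [3.119, 0.371, 0.0]
force: [-0.8, -0.6, -0.1]
opening: 0.0759
gripper_force: 0.0
```

Request:
arm_command:
  deltas:
    - [[0,0,-1,0,0,0],[0,0,-2,0,0,0],[0,0,-2,0,0,0],[0,0,-1.5,0,0,0],[0,0,-1,0,0,0],[0,0,-0.5,0,0,0],[0,0,0,0,0,0],[0,0,0,0,0,0]]
  gripper: 0.3

```text
t: 22.07
tool_pos: [0.5088, -0.043, 0.1528]
orientation: [3.12, 0.37, 0.001]
force: [0.9, 0.5, 0.4]
opening: 0.0605
gripper_force: 0.0
```

```bash
python3 blk.py k1
```

```text
22.0667 [ 0.50884785 -0.04302465  0.15281416] [3.11958016e+00 3.70146064e-01 5.87851543e-04]
0.060398293674715386 0.0 [ 1.13808807 -0.68538041 -0.39589434]
[(198, 298, 298, 1), (204, 290, 360, 51), (210, 289, 361, 73), (216, 284, 350, 67), (222, 277, 349, 73), (228, 275, 349, 75), (234, 275, 349, 69), (240, 276, 350, 50), (246, 276, 360, 55), (252, 276, 347, 41), (258, 276, 338, 38), (264, 277, 334, 49), (270, 297, 331, 35)]
[[296.5, 231.5, 33.3], [246.5, 206.5, 25.2], [321.5, 232.5, 28.9], [404.5, 200.5, 14.7], [299.5, 177.5, 27.5], [346.5, 177.5, 28.8], [421.5, 264.5, 21.8], [297.5, 256.5, 13.7], [432.5, 232.5, 9.4], [358.5, 228.5, 14.4], [317.5, 195.5, 9.6]]
```

Request:
arm_command:
  deltas:
    - [[0,0,0,0,0,0],[0,0,0,0,0,0],[0,0,0,0,0,0],[0,0,0,0,0,0],[0,0,0,0,0,0]]
  gripper: -0.17
  squeeze: 25

```text
t: 22.53
tool_pos: [0.5088, -0.043, 0.1527]
orientation: [3.12, 0.37, 0.001]
force: [-0.6, 1.1, -0.5]
opening: 0.0389
gripper_force: 0.0
```

```bash
python3 blk.py k2
```

```text
22.5333 [ 0.5087801  -0.04299407  0.15267945] [3.11961436e+00 3.70077555e-01 6.34968584e-04]
0.03859248539168956 0.0 [ 0.15024757  0.07018049 -0.49027717]
[(198, 297, 298, 2), (204, 291, 360, 50), (210, 289, 361, 73), (216, 284, 350, 67), (222, 277, 349, 73), (228, 275, 349, 75), (234, 289, 349, 55), (240, 312, 350, 39), (246, 316, 359, 44), (252, 317, 347, 31), (258, 315, 338, 24), (264, 288, 335, 40), (270, 297, 331, 35)]
[[318.5, 240.5, 32.1], [299.5, 179.5, 31.1], [250.5, 208.5, 28.9], [433.5, 228.5, 25.2], [402.5, 198.5, 11.8], [341.5, 178.5, 15.0]]
```

Request:
arm_command:
  deltas:
    - [[0,0,0,0,0,0],[0,0,0,0,0,0],[0,0,0,0,0,0]]
  gripper: -0.3

```text
t: 22.83
tool_pos: [0.5086, -0.043, 0.1524]
orientation: [-3.12, -0.37, 0.0]
force: [0.2, 1.3, -0.0]
opening: 0.0323
gripper_force: 0.0
```

```bash
python3 blk.py k3
```

```text
22.8333 [ 0.50859235 -0.04295258  0.1523926 ] [-3.11967027e+00 -3.70201320e-01  1.63174801e-04]
0.032345739137185484 0.0 [ 0.50303045  0.20009239 -0.40523581]
[(198, 296, 298, 3), (204, 291, 360, 50), (210, 289, 362, 74), (216, 284, 350, 67), (222, 277, 349, 73), (228, 276, 349, 74), (234, 295, 349, 48), (240, 312, 350, 39), (246, 316, 353, 38), (252, 317, 347, 31), (258, 315, 338, 24), (264, 294, 335, 34), (270, 295, 331, 37)]
[[311.5, 237.5, 34.4], [238.5, 206.5, 18.0], [436.5, 223.5, 32.2], [332.5, 223.5, 21.0], [404.5, 200.5, 14.3], [302.5, 177.5, 24.3], [322.5, 265.5, 9.4], [393.5, 236.5, 11.0]]
```

```bash
python3 - <<'E'
from blk import *
blk('t1')
for n in ('t1','h2','k3'):
  w=cv2.imread(f'pics/wrist_{n}.png')
  for v in (238,250,262): print(n,v,[tuple(int(c) for c in w[v,u]) for u in range(266,390,10)])
E
python3 - <<'E'
import sys; sys.path.insert(0,'.')
from h import *
s=monitor.read_state(); print(s['joint_torque'].round(2), s['q'].round(3))
E
```

```text
[(198, 286, 362, 48), (204, 286, 362, 77), (210, 294, 355, 62), (216, 294, 354, 61), (222, 294, 354, 61), (228, 294, 354, 61), (234, 294, 354, 38), (240, 294, 354, 30), (246, 295, 354, 27), (252, 295, 353, 28), (258, 295, 353, 38), (264, 296, 353, 58)]
[[320.5, 226.5, 34.4], [425.5, 212.5, 22.9], [225.5, 212.5, 25.1], [307.5, 184.5, 23.2], [385.5, 177.5, 9.6], [262.5, 176.5, 9.1], [380.5, 250.5, 24.3], [282.5, 245.5, 19.9], [332.5, 249.5, 7.1]]
t1 238 [(98, 111, 114), (103, 114, 118), (102, 113, 117), (111, 63, 23), (202, 131, 56), (203, 204, 211), (199, 200, 206), (193, 195, 200), (200, 128, 56), (30, 30, 27), (103, 115, 117), (102, 114, 116), (22, 24, 38)]
t1 250 [(103, 114, 119), (101, 112, 116), (82, 92, 98), (110, 64, 26), (123, 71, 33), (123, 124, 128), (120, 119, 125), (116, 119, 121), (122, 71, 31), (19, 20, 27), (102, 114, 116), (101, 113, 118), (99, 113, 115)]
t1 262 [(101, 112, 117), (101, 112, 115), (29, 26, 21), (113, 66, 36), (199, 129, 58), (202, 132, 61), (169, 105, 44), (198, 125, 59), (197, 126, 59), (27, 27, 25), (93, 104, 108), (100, 112, 114), (97, 111, 114)]
h2 
[... 676 characters left out ...]
, (110, 123, 128), (134, 133, 139), (211, 211, 219), (210, 140, 67), (209, 138, 63), (122, 77, 37), (194, 125, 58), (35, 34, 39), (136, 152, 156), (112, 126, 128), (147, 152, 151)]
k3 250 [(111, 125, 127), (114, 127, 130), (102, 113, 117), (133, 132, 136), (132, 134, 138), (118, 95, 80), (127, 78, 35), (98, 57, 27), (122, 70, 34), (22, 19, 20), (112, 125, 130), (109, 121, 126), (112, 124, 128)]
k3 262 [(110, 122, 125), (109, 120, 128), (32, 29, 34), (132, 130, 132), (204, 205, 210), (210, 139, 61), (206, 135, 65), (80, 56, 37), (28, 30, 43), (27, 26, 29), (105, 118, 121), (108, 123, 126), (113, 124, 127)]
[ -0.   -43.89 -48.45   0.05  -0.06  -0.  ] [-0.185 -0.088  1.792 -0.     1.437  1.15 ]
```

The evidence (zero force although the fingertips overlap the block) fits only the pad area around the grasp point making contact, and it was sitting at the block's very top. I'll regrasp about 6 mm deeper, tilted to match the lean.

Request:
arm_command:
  deltas:
    - [[0,0,0,0,0,0],[0,0,0,0,0,0],[0,0,0,0,0,0],[0,0,0,0,0,0],[0,0,0,0,0,0],[-0.1,0.3,1.2,0,0,0],[-0.15,0.5,1.5,-5.57,-1.35,0],[-0.2,0.5,1.5,-5.57,-1.35,0],[-0.2,0.56,0,-5.57,-1.35,0],[0,0,0,0,0,0],[0,0,0,0,0,0]]
  gripper: 0.7

```text
t: 23.8
tool_pos: [0.502, -0.0221, 0.1951]
orientation: [2.824, 0.341, 0.053]
force: [0.7, -0.3, 0.5]
opening: 0.0793
gripper_force: 0.0
```

Request:
arm_command:
  deltas:
    - [[0.08,-0.34,-1.18,0,0,0],[0.1,-0.4,-1.3,0,0,0],[0.1,-0.4,-1.3,0,0,0],[0.07,-0.3,-1.0,0,0,0],[0,0,0,0,0,0],[0,0,0,0,0,0],[0,0,0,0,0,0]]
  gripper: 0.1

```text
t: 24.38
tool_pos: [0.5059, -0.0394, 0.147]
orientation: [2.824, 0.333, 0.051]
force: [-0.5, -0.0, -0.2]
opening: 0.0515
gripper_force: 0.0
```

```bash
python3 blk.py l1
```

```text
24.3833 [ 0.50585849 -0.03944099  0.14704528] [2.82390986 0.33289047 0.05146667]
0.05115945586895612 0.0 [ 0.98886707 -0.97139747  0.65647513]
[(204, 284, 361, 73), (210, 288, 357, 70), (216, 291, 354, 64), (222, 291, 353, 63), (228, 292, 353, 62), (234, 292, 353, 62), (240, 285, 359, 51), (246, 292, 353, 30), (252, 292, 352, 27), (258, 292, 352, 29), (264, 292, 352, 40), (270, 293, 351, 59)]
[[323.5, 251.5, 15.6], [227.5, 212.5, 28.8], [418.5, 212.5, 30.0], [272.5, 177.5, 26.6], [294.5, 196.5, 17.2], [338.5, 176.5, 27.7], [259.5, 263.5, 28.9], [296.5, 226.5, 21.0], [372.5, 191.5, 12.2], [299.5, 266.5, 7.4], [339.5, 218.5, 11.0]]
```

Request:
arm_command:
  deltas:
    - [[-0.02,0.1,-0.03,0,0,0],[0,0,0,0,0,0],[0,0,0,0,0,0],[0,0,0,0,0,0],[0,0,0,0,0,0],[0,0,0,0,0,0]]
  gripper: -1
  squeeze: 25

```text
t: 24.93
tool_pos: [0.5059, -0.0378, 0.1471]
orientation: [2.823, 0.335, 0.053]
force: [-0.5, -0.4, 4.4]
opening: 0.0335
gripper_force: 25.0
```

```bash
python3 blk.py l2
```

```text
24.9333 [ 0.50592467 -0.03781132  0.14705503] [2.82291721 0.33505379 0.05304072]
0.03336907561902966 25.00105708837509 [ 0.02658368 -0.82906999  4.87032064]
[(204, 286, 362, 67), (210, 287, 362, 76), (216, 293, 355, 63), (222, 293, 355, 63), (228, 293, 355, 63), (234, 293, 355, 63), (240, 293, 355, 40), (246, 293, 355, 32), (252, 294, 355, 28), (258, 294, 354, 30), (264, 294, 354, 40), (270, 295, 353, 59)]
[[221.5, 217.5, 23.2], [424.5, 217.5, 24.9], [324.5, 252.5, 16.0], [293.5, 197.5, 15.4], [303.5, 220.5, 11.8]]
```

Held firmly (33.4 mm, 25 N). Lift, level, and carry to the red tray.

Request:
arm_command:
  deltas:
    - [[0,0,0.5,0,0,0],[0,0,1.5,0,0,0],[0,0,2.5,0,0,0],[0,0,2.5,0,0,0],[0,0,2.0,5.57,1.35,0],[0,0,1.3,5.57,1.35,0],[0,0,0,5.57,1.35,0],[0,0,0,0,0,0]]

```text
t: 25.65
tool_pos: [0.5062, -0.04, 0.2506]
orientation: [-3.116, -0.364, -0.002]
force: [1.1, -0.9, -2.1]
opening: 0.0337
gripper_force: 25.0
```

Request:
arm_command:
  deltas:
    - [[-0.15,-1.5,0,0,0,6.6],[-0.3,-2.9,0,0,0,6.6],[-0.3,-3,0,0,0,6.6],[-0.3,-3,0,0,0,6.6],[-0.3,-3,0,0,0,6.6],[-0.3,-3,0,0,0,6.6],[-0.3,-3,0,0,0,6.6],[-0.3,-3,0,0,0,6.6],[-0.3,-3,0,0,0,6.6],[-0.3,-3,0,0,0,6.6],[-0.3,-3,0,0,0,6.6],[-0.25,-2.9,0,0,0,6.4]]

```text
t: 26.65
tool_pos: [0.4707, -0.3812, 0.2478]
orientation: [-2.164, -2.275, 0.003]
force: [0.7, -0.0, -1.3]
opening: 0.0336
gripper_force: 25.0
```

Request:
arm_command:
  deltas:
    - [[0,-1.0,0,0,0,0],[0,0,0,0,0,0],[0,0,0,0,0,0],[0,0,0,0,0,0]]

```text
t: 26.98
tool_pos: [0.4717, -0.3891, 0.2487]
orientation: [-2.171, -2.268, -0.0]
force: [0.4, -0.5, -1.5]
opening: 0.0336
gripper_force: 25.0
```

```bash
python3 blk.py m1; python3 - <<'E'
from h import *
import pickle
m,s=pickle.load(open('m1.pkl','rb'))['wrist']; im=cv2.imread('pics/wrist_m1.png'); H=cv2.cvtColor(im,cv2.COLOR_BGR2HSV)
ang=lambda d:np.degrees(np.arctan2(d[1],d[0])); R=cv2.Rodrigues(s['orientation'])[0]; print('tool yaw',ang(R[:,0]),R[:,2].round(3))
M=cv2.inRange(H,np.array((0,150,60)),np.array((8,255,255)))|cv2.inRange(H,np.array((174,150,60)),np.array((180,255,255)))
n,l,st,c=cv2.connectedComponentsWithStats(M); print([st[i].tolist() for i in range(1,n) if st[i,4]>150])
m0=np.array(cast(m,[(u,v) for u,v in zip(*np.where(M[:228]>0)[::-1])],.018)[:,:2],'float32')
r=cv2.minAreaRect(m0); print(r); print(cv2.boxPoints(r).round(3))
E
```

```text
26.9833 [ 0.47168047 -0.3891324   0.24867906] [-2.17145099e+00 -2.26827852e+00 -1.44809748e-05]
0.03341501935120111 24.999622106552124 [-0.47265968  0.34626881 -2.08057443]
[(204, 286, 362, 68), (210, 287, 360, 74), (216, 293, 355, 63), (222, 293, 355, 63), (228, 293, 355, 63), (234, 293, 355, 63), (240, 293, 355, 39), (246, 293, 355, 31), (252, 294, 355, 28), (258, 294, 354, 30), (264, 295, 354, 39), (270, 295, 353, 59)]
[[324.5, 251.5, 16.0], [223.5, 217.5, 25.2], [425.5, 218.5, 23.2], [384.5, 227.5, 30.0], [330.5, 186.5, 14.7]]
tool yaw 92.49873786337238 [-0.001  0.001 -1.   ]
[[230, 134, 194, 70, 12187]]
((0.6008669137954712, -0.31990256905555725), (0.5072701573371887, 0.2295476198196411), 1.6610932350158691)
[[ 0.344 -0.213]
 [ 0.351 -0.442]
 [ 0.858 -0.427]
 [ 0.851 -0.198]]
```

```bash
python3 - <<'E'
from h import *
import pickle
m,s=pickle.load(open('m1.pkl','rb'))['wrist']; im=cv2.imread('pics/wrist_m1.png'); H=cv2.cvtColor(im,cv2.COLOR_BGR2HSV)
M=cv2.inRange(H,np.array((0,150,60)),np.array((8,255,255)))
n,l,st,c=cv2.connectedComponentsWithStats(M); i=1+np.argmax(st[1:,4]); Q=l==i
v0=np.array([(u,np.where(Q[:,u])[0].min()-.5) for u in range(250,410,10)]); W=cast(m,v0,.018); p=np.polyfit(W[:,0],W[:,1],1); print('far wall slope deg',np.degrees(np.arctan(p[0])),'y at .472',np.polyval(p,.472))
for v in range(144,200,8):
    u=np.where(Q[v])[0]; E=cast(m,[(u.min()-.5,v),(u.max()+.5,v)],.018); print(v,u.min(),u.max(),E[:,:2].round(4).tolist(),np.linalg.norm(E[1]-E[0]).round(4))
E
```

```text
far wall slope deg 2.2822909379947416 y at .472 -0.345698370343563
144 230 423 [[0.3478, -0.3631], [0.5989, -0.352]] 0.2513
152 231 422 [[0.3488, -0.3734], [0.5988, -0.3624]] 0.2503
160 232 422 [[0.3498, -0.3838], [0.6001, -0.3728]] 0.2506
168 232 421 [[0.3494, -0.3944], [0.6001, -0.3834]] 0.2509
176 233 421 [[0.3504, -0.4051], [0.6014, -0.3941]] 0.2512
184 234 420 [[0.3515, -0.416], [0.6014, -0.405]] 0.2502
192 251 398 [[0.374, -0.426], [0.5731, -0.4172]] 0.1993
```

Request:
arm_command:
  deltas:
    - [[0.33,-0.17,-1.5,0,0,0],[0,0,-3,0,0,0],[0,0,-3.2,0,0,0],[0,0,-3,0,0,0],[0,0,-2.5,0,0,0],[0,0,-2,0,0,0],[0,0,-1.4,0,0,0],[0,0,-0.9,0,0,0],[0,0,-0.5,0,0,0],[0,0,-0.2,0,0,0],[0,0,0,0,0,0],[0,0,0,0,0,0]]

```text
t: 28.03
tool_pos: [0.4755, -0.3931, 0.0688]
orientation: [2.17, 2.268, -0.0]
force: [0.3, -0.4, -1.4]
opening: 0.0338
gripper_force: 25.0
```

Request:
arm_command:
  deltas:
    - [[0,0,-0.1,0,0,0],[0,0,0,0,0,0],[0,0,0,0,0,0]]

```text
t: 28.28
tool_pos: [0.475, -0.3928, 0.0669]
orientation: [2.171, 2.269, -0.0]
force: [-0.2, 0.0, -3.7]
opening: 0.0336
gripper_force: 25.0
```

Request:
arm_command:
  deltas:
    - [[0,0,-0.1,0,0,0],[0,0,-0.05,0,0,0],[0,0,0,0,0,0]]

```text
t: 28.53
tool_pos: [0.4747, -0.3926, 0.0649]
orientation: [2.172, 2.27, -0.0]
force: [0.1, 0.3, -2.6]
opening: 0.0338
gripper_force: 25.0
```

Request:
arm_command:
  deltas:
    - [[0,0,0,0,0,0],[0,0,0,0,0,0],[0,0,0,0,0,0],[0,0,0,0,0,0],[0,0,0,0,0,0],[0,0,1,0,0,0],[0,0,2,0,0,0],[0,0,3,0,0,0],[0,0,3.5,0,0,0],[0,0,3.5,0,0,0],[0,0,3.5,0,0,0],[0,0,2,0,0,0]]
  gripper: 1

```text
t: 29.53
tool_pos: [0.4757, -0.3934, 0.256]
orientation: [2.167, 2.265, -0.0]
force: [1.2, -0.3, 0.2]
opening: 0.0931
gripper_force: 0.0
```

```bash
python3 blk.py n1; python3 - <<'E'
from h import *
import pickle
m,s=pickle.load(open('n1.pkl','rb'))['wrist']
for p in ((0,.072,.034),(0,-.072,.034),(0,0,.088)):
    a=np.radians(2.4);P=np.array([.475,-.3925,.004])+[p[1]*np.cos(a),p[1]*np.sin(a),p[2]];print(proj(m,P))
E
```

```text
29.5333 [ 0.47573444 -0.39340124  0.25604991] [ 2.16737478e+00  2.26546719e+00 -7.99280853e-05]
0.09315393533355433 0.0 [-0.17334432 -0.68283238  3.82602139]
[(174, 307, 338, 18), (180, 303, 342, 24), (186, 309, 336, 21)]
[[398.5, 233.5, 20.2], [378.5, 169.5, 13.0], [421.5, 256.5, 29.7], [266.5, 171.5, 15.0], [330.5, 260.5, 8.2], [320.5, 175.5, 19.3]]
[[378.90044141 168.16223627]]
[[266.39228697 167.95911056]]
[[322.686238   176.41252265]]
```

The rotor stands on both bobs in the red tray, with the bobs and cap where predicted. Now the second rotor.

Request:
arm_command:
  deltas:
    - [[0,2,0,0,0,0.5],[0,3.4,0,0,0,0.5],[0,3.6,0,0,0,0.5],[0,3.6,0,0,0,0.5],[0,3.6,0,0,0,0.5],[0,3.6,0,0,0,0.5],[0,3.6,0,0,0,0.5],[0,3.6,0,0,0,0.5],[0,3.6,0,0,0,0.5],[0,3.6,0,0,0,0.5],[0,3.6,0,0,0,0.5],[0,3.6,0,0,0,0.5]]

```text
t: 30.58
tool_pos: [0.4744, 0.0232, 0.2506]
orientation: [2.049, 2.38, 0.001]
force: [1.1, 0.3, -0.2]
opening: 0.0929
gripper_force: 0.0
```

Request:
arm_command:
  deltas:
    - [[0,3.6,0,0,0,0.7],[0,3.6,0,0,0,0.7],[0,3.6,0,0,0,0.7],[0,3.6,0,0,0,0.7],[0,3.6,0,0,0,0.7],[0,3.6,0,0,0,0.7],[0,3.6,0,0,0,0.7],[0.1,3.6,0,0,0,0.8],[0,2.1,0,0,0,0],[0,0,0,0,0,0],[0,0,0,0,0,0],[0,0,0,0,0,0]]

```text
t: 31.58
tool_pos: [0.4757, 0.3299, 0.25]
orientation: [1.929, 2.479, -0.001]
force: [0.6, -0.6, 0.2]
opening: 0.0927
gripper_force: 0.0
```

```bash
python3 blk.py r2; python3 - <<'E'
from h import *
import pickle
m,s=pickle.load(open('r2.pkl','rb'))['wrist']; im=cv2.imread('pics/wrist_r2.png')
ang=lambda d:np.degrees(np.arctan2(d[1],d[0])); R=cv2.Rodrigues(s['orientation'])[0]; print('tooly',ang(R[:,1]))
g=cv2.medianBlur(cv2.cvtColor(im,cv2.COLOR_BGR2GRAY),3)
C=cv2.HoughCircles(g[130:220,220:420],cv2.HOUGH_GRADIENT,1,30,param1=100,param2=14,minRadius=8,maxRadius=19)[0]+[220,130,0]; print(C.round(1).tolist())
b=sorted([c for c in C if 150<c[1]<195],key=lambda c:c[0]); a,z=b[0],b[-1]
P=cast(m,[a[:2],z[:2]],.034);d=P[1]-P[0];print(P.round(4),P.mean(0),np.linalg.norm(d),ang(d))
E
```

```text
31.5833 [0.47571469 0.32986135 0.2499969 ] [ 1.92885779e+00  2.47930165e+00 -7.07185407e-04]
0.09297729887499658 0.0 [-0.07840993  0.01057346  0.12085649]
[(174, 309, 340, 17), (180, 305, 345, 24), (186, 310, 339, 23)]
[[380.5, 168.5, 14.5], [267.5, 168.5, 13.2], [327.5, 170.5, 14.5]]
tooly 14.235285445798175
[[268.5, 168.5, 13.4], [379.5, 167.5, 14.9], [327.5, 170.5, 14.7]]
[[0.4066 0.3139 0.034 ]
 [0.5433 0.35   0.034 ]] [0.4749846  0.33195348 0.034     ] 0.1413613308691156 14.772225803689226
```

Request:
arm_command:
  deltas:
    - [[0,0.05,-1.5,0,0,0],[0,0,-3,0,0,0],[0,0,-3.5,0,0,0],[0,0,-3.5,0,0,0],[0,0,-3,0,0,0],[0,0,-2,0,0,0],[0,0,-1.3,0,0,0],[0,0,-0.8,0,0,0],[0,0,-0.35,0,0,0],[0,0,0,0,0,0],[0,0,0,0,0,0],[0,0,0,0,0,0]]
  gripper: 0.3

```text
t: 32.63
tool_pos: [0.4769, 0.3316, 0.0622]
orientation: [1.928, 2.479, 0.004]
force: [-0.4, -0.3, 0.5]
opening: 0.0602
gripper_force: 0.0
```

Request:
arm_command:
  deltas:
    - [[0,0,0,0,0,0],[0,0,0,0,0,0],[0,0,0,0,0,0],[0,0,0,0,0,0],[0,0,0,0,0,0],[0,0,0,0,0,0],[0,0,0,0,0,0]]
  gripper: -1
  squeeze: 25

```text
t: 33.22
tool_pos: [0.4758, 0.3311, 0.0605]
orientation: [1.929, 2.479, 0.0]
force: [-0.5, -0.2, 2.1]
opening: 0.033
gripper_force: 25.0
```

Request:
arm_command:
  deltas:
    - [[0,0,1,0,0,0],[0,0,2.5,0,0,0],[0,0,3.5,0,0,0],[0,0,3.5,0,0,0],[0,0,3.5,0,0,0],[0,0,2.5,0,0,0],[0.2,-1.5,1.5,0,0,-6],[0.2,-2.8,0,0,0,-6.5],[0.2,-2.8,0,0,0,-6.5],[0.2,-2.8,0,0,0,-6.5],[0.2,-2.8,0,0,0,-6.5],[0.2,-2.8,0,0,0,-6.5]]

```text
t: 34.22
tool_pos: [0.4873, 0.1747, 0.2406]
orientation: [-2.643, -1.698, 0.001]
force: [0.9, -0.7, -2.6]
opening: 0.0332
gripper_force: 25.0
```

Request:
arm_command:
  deltas:
    - [[0.2,-2.8,0,0,0,-6.5],[0.2,-2.8,0,0,0,-6.5],[0.2,-2.8,0,0,0,-6.5],[0.2,-2.8,0,0,0,-6.5],[0.2,-2.8,0,0,0,-6.5],[0.2,-2.8,0,0,0,-6.5],[0.2,-2.8,0,0,0,-6.5],[0.2,-2.4,0,0,0,-6.6],[0.1,0,0,0,0,0],[0,0,0,0,0,0],[0,0,0,0,0,0],[0,0,0,0,0,0]]

```text
t: 35.22
tool_pos: [0.5046, -0.043, 0.2404]
orientation: [-3.119, -0.376, 0.0]
force: [-0.5, -0.1, -2.0]
opening: 0.0335
gripper_force: 25.0
```

```bash
python3 blk.py t2; python3 - <<'E'
from h import *
import pickle
m,s=pickle.load(open('t2.pkl','rb'))['wrist']; R=cv2.Rodrigues(s['orientation'])[0]; print(np.degrees(np.arctan2(R[1,0],R[0,0])))
im=cv2.imread('pics/wrist_t2.png');H=cv2.cvtColor(im,cv2.COLOR_BGR2HSV); M=cv2.inRange(H,np.array((5,130,100)),np.array((22,255,255)))[:230]
n,l,st,c=cv2.connectedComponentsWithStats(M); print([(st[i].tolist()) for i in range(1,n) if st[i,4]>40])
E
```

```text
35.2167 [ 0.50455115 -0.04304935  0.2403645 ] [-3.11850981e+00 -3.76321258e-01  3.51039025e-04]
0.033429392297026114 24.996003806591034 [-0.25242157  0.25815557 -2.39142919]
[(204, 285, 362, 78), (210, 293, 356, 64), (216, 293, 355, 63), (222, 293, 355, 63), (228, 293, 355, 63), (234, 293, 355, 63), (240, 293, 355, 36), (246, 293, 355, 31), (252, 294, 354, 27), (258, 294, 354, 32), (264, 294, 354, 44), (270, 296, 353, 58)]
[[218.5, 214.5, 21.6], [417.5, 209.5, 26.4], [316.5, 222.5, 22.1], [324.5, 253.5, 18.8], [305.5, 185.5, 23.2], [341.5, 186.5, 21.8], [385.5, 175.5, 9.4], [263.5, 174.5, 8.2], [381.5, 207.5, 11.8], [345.5, 237.5, 9.6]]
13.761616363755932
[[313, 163, 8, 22, 166], [329, 163, 8, 23, 155]]
```

Request:
arm_command:
  deltas:
    - [[0.1,-0.1,-1.5,0,0,0],[0,0,-2.2,0,0,0],[0,0,-2,0,0,0],[0,0,-1.4,0,0,0],[0,0,-0.9,0,0,0],[0,0,-0.6,0,0,0],[0,0,-0.3,0,0,0],[0,0,-0.2,0,0,0],[0,0,-0.1,0,0,0],[0,0,0,0,0,0],[0,0,0,0,0,0]]

```text
t: 36.18
tool_pos: [0.5062, -0.0451, 0.1491]
orientation: [3.119, 0.373, 0.002]
force: [1.0, -0.2, -2.3]
opening: 0.0336
gripper_force: 25.0
```

Request:
arm_command:
  deltas:
    - [[0,0,-0.05,0,0,0],[0,0,0,0,0,0],[0,0,0,0,0,0]]

```text
t: 36.43
tool_pos: [0.5062, -0.045, 0.1486]
orientation: [3.119, 0.373, 0.002]
force: [-0.4, 0.9, 2.5]
opening: 0.0337
gripper_force: 25.0
```

Request:
arm_command:
  deltas:
    - [[0,0.07,0,0,0,0],[0,0,0,0,0,0],[0,0,0,0,0,0]]
  squeeze: 5

```text
t: 36.68
tool_pos: [0.5059, -0.0442, 0.148]
orientation: [-3.119, -0.373, -0.001]
force: [1.2, 1.2, 1.4]
opening: 0.0337
gripper_force: 5.0
```

Request:
arm_command:
  deltas:
    - [[0,0,0,0,0,0],[0,0,0,0,0,0],[0,0,0,0,0,0],[0,0,0,0,0,0],[0,0,0,0,0,0],[0,0,0,0,0,0],[0,0,0,0,0,0],[0,0,0,0,0,0]]
  gripper: 1

```text
t: 37.35
tool_pos: [0.5057, -0.0443, 0.1478]
orientation: [3.119, 0.373, 0.0]
force: [0.2, -0.1, -0.3]
opening: 0.0824
gripper_force: 0.0
```

Request:
arm_command:
  deltas:
    - [[0,0,0.5,0,0,0],[0,0,1,0,0,0],[0,0,2,0,0,0],[0,0,2,0,0,0],[0,0,2,0,0,0],[0,0,1,0,0,0],[0,0,0,0,0,0],[0,0,0,0,0,0],[0,0,0,0,0,0],[0,0,0,0,0,0],[0,0,0,0,0,0],[0,0,0,0,0,0]]

```text
t: 38.35
tool_pos: [0.5052, -0.0442, 0.2318]
orientation: [-3.119, -0.373, 0.003]
force: [0.8, 0.2, 0.6]
opening: 0.0933
gripper_force: 0.0
```

```bash
cat > tilt.py <<'E'
from pose import *
import sys,pickle
n=sys.argv[1]; d=pickle.load(open(n+'.pkl','rb'));mw=d['wrist'][0];P0=np.array([0,0,.048])
for a in (.3,.1,0,-.1,-.3):
    R=Ro.from_euler('X',a).as_matrix(); print(a,[proj(mw,O+S@(np.array([0,0,.135])+R@(np.array(p)-P0)))[0].round(1).tolist() for p in ((0,.072,.034),(0,-.072,.034),(0,0,.088))])
E
python3 blk.py b2; python3 tilt.py b2
```

```text
38.35 [ 0.50521842 -0.0441583   0.23178682] [-3.11882930e+00 -3.72832375e-01  2.55461300e-03]
0.09264474768545208 0.0 [-1.02510747 -0.59184492  0.06660837]
[(180, 296, 350, 55), (186, 301, 345, 45), (192, 301, 344, 44), (198, 301, 344, 26), (204, 296, 350, 31), (210, 301, 345, 23), (216, 302, 343, 34)]
[[248.5, 188.5, 18.0], [397.5, 188.5, 17.7], [325.5, 202.5, 25.6], [379.5, 169.5, 8.2]]
0.3 [[241.2, 195.1], [386.5, 184.7], [337.6, 204.7]]
0.1 [[245.0, 191.2], [394.8, 187.7], [327.9, 205.2]]
0 [[247.9, 189.3], [398.2, 189.4], [322.8, 205.3]]
-0.1 [[251.3, 187.6], [401.1, 191.3], [317.8, 205.2]]
-0.3 [[259.7, 184.6], [404.8, 195.2], [308.0, 204.6]]
```

The second rotor's bobs are at (248,188) and (397,188) and its block is centred at column 323, so it is level. I'll wait a moment to confirm before regrasping.

Request:
arm_command:
  deltas:
    - [[0,0,0,0,0,0],[0,0,0,0,0,0],[0,0,0,0,0,0],[0,0,0,0,0,0],[0,0,0,0,0,0],[0,0,0,0,0,0],[0,0,0,0,0,0],[0,0,0,0,0,0],[0,0,0,0,0,0],[0,0,0,0,0,0]]

```text
t: 39.23
tool_pos: [0.5057, -0.0443, 0.2328]
orientation: [3.119, 0.373, 0.0]
force: [-0.7, -0.6, 0.3]
opening: 0.0928
gripper_force: 0.0
```

```bash
python3 blk.py b3
```

```text
39.2333 [ 0.50574433 -0.04427976  0.23284417] [3.11939384e+00 3.72769224e-01 7.52826982e-05]
0.09289776989131109 0.0 [-0.46488849  0.34327212 -1.27668813]
[(180, 295, 350, 56), (186, 301, 344, 44), (192, 301, 344, 44), (198, 301, 344, 26), (204, 295, 350, 32), (210, 301, 344, 22), (216, 302, 343, 32), (222, 308, 340, 24)]
[[395.5, 187.5, 19.6], [327.5, 205.5, 28.9], [249.5, 187.5, 19.2], [355.5, 215.5, 13.0], [306.5, 161.5, 13.8]]
```

Still level: balanced, so green tray. Regrasp level at the same height.

Request:
arm_command:
  deltas:
    - [[0,0.03,-1,0,0,0],[0,0,-2,0,0,0],[0,0,-2,0,0,0],[0,0,-1.5,0,0,0],[0,0,-1,0,0,0],[0,0,-0.7,0,0,0],[0,0,-0.35,0,0,0],[0,0,0,0,0,0],[0,0,0,0,0,0]]
  gripper: 0.1

```text
t: 40.03
tool_pos: [0.5062, -0.044, 0.148]
orientation: [3.119, 0.373, 0.001]
force: [0.3, 0.5, 0.5]
opening: 0.0514
gripper_force: 0.0
```

```bash
python3 blk.py p1
```

```text
40.0333 [ 0.50615121 -0.04404205  0.1479751 ] [3.11915339e+00 3.72793816e-01 1.38664400e-03]
0.05112270803909844 0.0 [-0.41721823 -0.74403111  0.16399673]
[(204, 284, 360, 77), (210, 290, 354, 65), (216, 291, 353, 63), (222, 291, 353, 63), (228, 291, 353, 63), (234, 291, 352, 62), (240, 285, 359, 49), (246, 291, 353, 30), (252, 292, 352, 27), (258, 292, 352, 32), (264, 292, 352, 42), (270, 293, 351, 59)]
[[322.5, 250.5, 16.0], [413.5, 208.5, 24.3], [217.5, 214.5, 21.7], [345.5, 174.5, 27.5], [295.5, 175.5, 23.1], [392.5, 187.5, 11.8], [244.5, 195.5, 9.6], [214.5, 278.5, 7.1], [401.5, 240.5, 15.9], [343.5, 218.5, 10.6]]
```

Request:
arm_command:
  deltas:
    - [[0,0,0,0,0,0],[0,0,0,0,0,0],[0,0,0,0,0,0],[0,0,0,0,0,0],[0,0,0,0,0,0],[0,0,0,0,0,0]]
  gripper: -1
  squeeze: 25

```text
t: 40.58
tool_pos: [0.506, -0.0439, 0.1478]
orientation: [3.119, 0.373, 0.001]
force: [-0.5, 1.1, 4.3]
opening: 0.0334
gripper_force: 25.0
```

Request:
arm_command:
  deltas:
    - [[0,0,0.5,0,0,0],[0,0,1.5,0,0,0],[0,0,2.5,0,0,0],[0,0,2.5,0,0,0],[0,0,2,0,0,0],[0,0,1,0,0,0],[-0.3,-1,0,0,0,6.2],[-0.3,-1.7,0,0,0,6.2],[-0.3,-1.7,0,0,0,6.2],[-0.3,-1.7,0,0,0,6.2],[-0.3,-1.7,0,0,0,6.2],[-0.3,-1.7,0,0,0,6.2]]

```text
t: 41.58
tool_pos: [0.487, -0.1396, 0.2462]
orientation: [-2.833, -1.356, 0.002]
force: [0.1, 0.2, -2.4]
opening: 0.0337
gripper_force: 25.0
```

Request:
arm_command:
  deltas:
    - [[-0.3,-1.7,0,0,0,6.2],[-0.3,-1.7,0,0,0,6.2],[-0.3,-1.7,0,0,0,6.2],[-0.3,-1.7,0,0,0,6.2],[-0.3,-1.7,0,0,0,6.2],[-0.1,-1.3,0,0,0,6.4],[0,0,0,0,0,0],[0,0,0,0,0,0],[0,0,0,0,0,0]]

```text
t: 42.33
tool_pos: [0.4715, -0.2364, 0.2466]
orientation: [-2.258, -2.182, 0.0]
force: [0.3, -0.0, -2.5]
opening: 0.0334
gripper_force: 25.0
```

```bash
python3 blk.py q1; python3 - <<'E'
from h import *
import pickle
m,s=pickle.load(open('q1.pkl','rb'))['wrist']; im=cv2.imread('pics/wrist_q1.png'); H=cv2.cvtColor(im,cv2.COLOR_BGR2HSV)
R=cv2.Rodrigues(s['orientation'])[0]; print('yaw',np.degrees(np.arctan2(R[1,0],R[0,0])))
M=cv2.inRange(H,np.array((45,120,40)),np.array((80,255,255)))
n,l,st,c=cv2.connectedComponentsWithStats(M[:232]); i=1+np.argmax(st[1:,4]); Q=l==i; print(st[i])
v0=np.array([(u,np.where(Q[:,u])[0].min()-.5) for u in range(250,405,10)]); W=cast(m,v0,.018); p=np.polyfit(W[:,0],W[:,1],1); print('slope',np.degrees(np.arctan(p[0])),'y at .472',np.polyval(p,.472))
for v in range(144,192,8):
    u=np.where(Q[v])[0]; E=cast(m,[(u.min()-.5,v),(u.max()+.5,v)],.018); print(v,u.min(),u.max(),E[:,:2].round(4).tolist(),np.linalg.norm(E[1]-E[0]).round(4))
E
```

```text
42.3333 [ 0.47149471 -0.23635536  0.24664048] [-2.25807249e+00 -2.18215578e+00  7.37401185e-05]
0.03344235251013734 24.968686401844025 [-0.52121767 -0.10631245 -2.27563606]
[(204, 284, 360, 77), (210, 291, 354, 64), (216, 292, 354, 63), (222, 292, 354, 63), (228, 292, 354, 63), (234, 293, 355, 63), (240, 293, 355, 37), (246, 294, 355, 30), (252, 294, 354, 27), (258, 294, 354, 31), (264, 295, 353, 42), (270, 296, 352, 57), (276, 343, 348, 6), (282, 312, 344, 33)]
[[220.5, 214.5, 26.6], [323.5, 250.5, 15.4], [424.5, 214.5, 22.5], [336.5, 186.5, 14.4]]
yaw 88.04093539997277
[  227   133   195    69 12235]
slope -1.5793214369587636 y at .472 -0.19075704680991162
144 228 421 [[0.3481, -0.2004], [0.5981, -0.2089]] 0.2501
152 229 420 [[0.3483, -0.2107], [0.5972, -0.2192]] 0.2491
160 229 420 [[0.3471, -0.2211], [0.5977, -0.2296]] 0.2507
168 230 419 [[0.3473, -0.2317], [0.5968, -0.2401]] 0.2497
176 231 418 [[0.3474, -0.2424], [0.5959, -0.2508]] 0.2487
184 232 418 [[0.3476, -0.2532], [0.5964, -0.2616]] 0.249
```

Request:
arm_command:
  deltas:
    - [[0.05,0.05,-1.5,0,0,0.3],[0,0,-3,0,0,0],[0,0,-3.2,0,0,0],[0,0,-3,0,0,0],[0,0,-2.5,0,0,0],[0,0,-2,0,0,0],[0,0,-1.3,0,0,0],[0,0,-0.8,0,0,0],[0,0,-0.5,0,0,0],[0,0,-0.3,0,0,0],[0,0,-0.1,0,0,0],[0,0,0,0,0,0]]

```text
t: 43.38
tool_pos: [0.4732, -0.2371, 0.0671]
orientation: [2.248, 2.191, 0.001]
force: [-1.1, 0.5, -0.5]
opening: 0.033
gripper_force: 25.0
```

Request:
arm_command:
  deltas:
    - [[0,0,0,0,0,0],[0,0,0,0,0,0]]

```text
t: 43.55
tool_pos: [0.4731, -0.237, 0.0667]
orientation: [2.248, 2.191, 0.001]
force: [-3.5, 0.3, 3.5]
opening: 0.0338
gripper_force: 24.9
```

Request:
arm_command:
  deltas:
    - [[0,0,-0.05,0,0,0],[0,0,0,0,0,0]]
  squeeze: 5

```text
t: 43.72
tool_pos: [0.4724, -0.2367, 0.0651]
orientation: [2.249, 2.192, 0.0]
force: [-1.6, 0.9, -0.2]
opening: 0.0341
gripper_force: 5.0
```

Request:
arm_command:
  deltas:
    - [[0,0,0,0,0,0],[0,0,0,0,0,0],[0,0,0,0,0,0],[0,0,0,0,0,0],[0,0,0,0,0,0],[0,0,1,0,0,0],[0,0,2,0,0,0],[0,0,3,0,0,0],[0,0,3.5,0,0,0],[0,0,3.5,0,0,0],[0,0,3.5,0,0,0],[0,0,2,0,0,0]]
  gripper: 1

```text
t: 44.72
tool_pos: [0.4734, -0.2371, 0.2556]
orientation: [2.245, 2.189, 0.002]
force: [1.0, -0.3, 0.1]
opening: 0.0927
gripper_force: 0.0
```

Request:
arm_command:
  deltas:
    - [[0,0,0,0,0,0],[0,0,0,0,0,0],[0,0,0,0,0,0],[0,0,0,0,0,0]]

```text
t: 45.05
tool_pos: [0.4714, -0.236, 0.2481]
orientation: [-2.248, -2.191, 0.001]
force: [-0.3, 0.1, -0.4]
opening: 0.093
gripper_force: 0.0
```

```bash
python3 blk.py z1; python3 snap.py zt top; python3 - <<'E'
from h import *
import pickle
m,s=pickle.load(open('z1.pkl','rb'))['wrist']
a=np.radians(-1.7)
for p in ((0,.072,.034),(0,-.072,.034),(0,0,.088)): print(proj(m,np.array([.473,-.237,.004])+[p[1]*np.cos(a),p[1]*np.sin(a),p[2]]).round(1))
# blade boss in top and scene; bystander change vs start
A=cv2.imread('pics/top0.png');B=cv2.imread('pics/top_zt.png');D=(cv2.absdiff(A,B).max(2)>60).astype('uint8');D[262:]=0
n,l,st,c=cv2.connectedComponentsWithStats(cv2.dilate(D,np.ones((3,3)))); print([st[i].tolist() for i in range(1,n) if st[i,4]>40])
S=eyes.read_camera('scene'); cv2.imwrite('pics/scene_z.png',S)
for nme in ('scene_up','scene_z'):
  H=cv2.cvtColor(cv2.imread(f'pics/{nme}.png'),cv2.COLOR_BGR2HSV); M=cv2.inRange(H,np.array((4,150,100)),np.array((18,255,255)));M2=np.zeros_like(M);M2[165:215,300:340]=M[165:215,300:340]
  ys,xs=np.where(M2);print(nme,len(xs),xs.mean() if len(xs) else None,ys.mean() if len(xs) else None)
E
```

```text
45.05 [ 0.47143016 -0.2359852   0.24811472] [-2.24774713e+00 -2.19088710e+00  1.07102165e-03]
0.09291517030762039 0.0 [ 0.44977593 -0.18071136 -0.02437422]
[(174, 309, 341, 24), (180, 309, 341, 16), (186, 309, 341, 19), (192, 311, 339, 29), (276, 342, 347, 6), (282, 312, 344, 33)]
[[381.5, 171.5, 14.5], [266.5, 175.5, 17.2], [376.5, 271.5, 14.7], [327.5, 172.5, 16.9], [278.5, 288.5, 13.2]]
45.1 [ 0.47139442 -0.23594176  0.24797106] [-2.24753689e+00 -2.19068738e+00  1.13001844e-03]
[[382.8 171.9]]
[[268.4 171.4]]
[[325.7 180.4]]
[[367, 167, 7, 8, 42], [340, 167, 100, 96, 4519], [312, 185, 9, 12, 89], [215, 197, 20, 48, 453], [246, 196, 23, 47, 468], [317, 200, 11, 21, 144], [519, 259, 14, 4, 48]]
scene_up 33 317.6363636363636 189.06060606060606
scene_z 33 317.8484848484849 189.12121212121212
```

The second rotor stands in the green tray, the blade is still up (boss position in the scene view unchanged), and the gripper is clear. Handing in.

```bash
python3 -c "
from plant import ticket
print(ticket.close_job())"
```

```text
the job is handed in; nothing more can be done
None
```

I handed the job in at about 45 s, with no verdict returned: the blade is up against its stop, the first rotor sank at one end and lies in the red tray, and the second stayed level and lies in the green tray; my grip slipped twice lifting the first rotor off the edge, but nothing fell, and I did not fully check the bystanders (one small unexplained change in the top picture near the white can, possibly only the arm's shadow).

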